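Clamp a sample holder to the examination easel

TASK

Take the spring clamp out of its open instrument case and clip it over the top edge of the leaning easel board, at the middle of the white sample holder, so that it pinches holder and board together. Then gently lower the lid of the empty case until it is shut. Do not shift the board or the holder, and leave the bottle, magnifier, mug, box and jar alone.

Things in the scene. Friction and masses are not known exactly. Their poses are not given: they have to be found in the camera images.
- clamp: Steel spring clamp like a big clothes peg, 118 mm long, 30 wide, 0.12 kg. Origin midway between the jaw tips; z from jaws to handle ends, x the opening direction, y its width. Pivot barrel at z 60, throat free to z 50; pads z 0 to 22. Starts upright in the case, tips on its floor, clipped to a 10 mm thick, 34 mm high rib: squeeze, then lift straight up
- clamp_grip (a point): Grip point between the clamp handles, at clamp z 100 mm, axes those of the clamp. Squeezing the handles together along x opens the jaws: the handles are 52 mm across at rest, 40 fully squeezed (about 20 N; use 30 to 50 N to hold them so), when the jaw tips are 28 mm apart
- clamp_arm (a joint): Clamp opening (rad): 0 with pads parallel 10 mm apart (on the rib, or on board plus holder), 0.3 fully squeezed, -0.2 closed on nothing
- case: Grey clamshell instrument case, base 150 (x) x 180 (y) x 60 mm high, fixed to the table, walls 5 mm, floor 5 mm. Origin at the centre of its underside; its hinge is along y on its -x side (towards the robot). The clamp stands 20 mm to +x of its centre, with its opening direction along the case's y
- case_lid (a joint): Angle of the case lid (rad): 0 shut, 1.57 standing upright, open towards the robot. The hinge is stiff: the lid stays where it is left; pushing its edge shut takes about 2 to 5 N
- case_hinge (a point): Middle of the hinge line, 75 mm to -x of the case centre and 60 mm above the table; axes those of the case, does not turn with the lid
- lid_edge (a point): On the lid: middle of the free edge of its outer top face, 150 mm in x and 72 in z from the hinge line in lid axes. The lid is a hollow shell 150 x 180 mm, 72 deep; z is the outward normal of its top face (up when shut, to the robot when open), x runs from hinge side to free edge
- easel: White easel base, 130 (x) x 236 (y) x 14 mm, fixed, origin at the centre of its underside. Its grey board, 218 wide, 150 tall, 6 mm thick, is hinged 30 mm above the table (very stiff hinge) and leans 23 to 43 degrees from vertical, top edge towards the robot (-x)
- holder_top (a point): Middle of the top edge of board and sample holder together, midway through their 10 mm thickness. The holder is a white panel 110 wide, 4 mm thick on the board's far (+x) face, top flush with the board's, up to 45 mm left or right of its middle. z runs up the board's slope, y along the top edge, x is the board's normal (to the far side)
- bottle: Brown glass bottle, 42 mm diameter, 125 mm tall, upright, between the case and the easel; bystander, origin at the centre of its underside
- loupe: Stand magnifier, 56 mm diameter, 53 mm tall, on the robot's side of the work area; bystander, origin at the centre of its underside
- mug: White mug, 76 mm diameter, 90 mm tall, handle on its +y side, at the left; bystander, origin at the centre of its underside
- slide_box: Cardboard box 90 x 65 x 34 mm, at the right; bystander, origin at the centre of its underside
- jar: Glass jar, 52 mm diameter, 60 mm tall, at the far side; bystander, origin at the centre of its underside

How it is judged:
By the outcome, as a careful person would: the job done as asked, in the order asked, and still so for the second after the job is handed in, with the robot touching nothing.
It also fails if it takes over 64 s, if anything falls off the work surface, if the arm or the gripper's body presses on something with over 40 N, if the wrist force passes 120 N, or if a joint passes its speed limit or range.

ROBOT

A 6-joint arm with a two-finger parallel gripper is mounted at the origin on the work surface. World frame = base frame: x ahead of the robot, y to its left, z up, the work surface at z = 0. Lengths are in m, angles in degrees, forces in N, time in s.
With the tool pointing down it reaches from about 0.375 to 0.975 m from the base axis. Payload 3.8 kg.
Tool frame: the origin (TCP) lies on the centre line of the jaws, within the pads' length; the fingertips stand 25 mm ahead of it and the grasp point (between the pads) lies 6 mm ahead of it; z points along the fingers, y is the line along which they close (so a half turn about z gives the same grasp; the last joint's range is limited). The gripper opens to 88 mm and grips with 3 to 60 N. Pads are 18 mm wide; open, the fingers measure 123 mm over their backs; the gripper's body (75 mm by 187 mm) begins 45 mm behind the grasp point.
Start: joints at [-65.197, 15.12, 91.902, -0, 72.978, -2.114], TCP at [0.306, -0.602, 0.228] pointing down, gripper open.
Joint ranges: [-150.88, 150.88], [-54.13, 125.18], [17.81, 147.31], [-75.09, 255.09], [0, 152.58], [-146.25, 146.25]. Speed limits (degrees/s): [147.25, 147.25, 180, 180, 180, 180].

INTERFACE

Orientations are given as a 3x3 rotation matrix whose columns are the frame's x, y, z axes.
In Python, from bench import sensors, vision, ticket gives the robot as it stands.
- The arm moves only by the tool jog_arm, never from a script. Its argument "steps" is a list of rows, each a list of 7 numbers: the closure, from 0 (fully open) to 1 (shut), then the shift along the tool's x, y, z each as a share of 0.1 m, from -1 to 1, then the turn, a rotation vector about the tool's x, y, z each as a share of 180 degrees, from -1 to 1. A call has 1 to 12 rows; each row shifts and turns the commanded pose from where the row before left it, along the tool's axes as they then stand; what a row does not reach is not made up. A row lasts 1/8 s, in which the tool goes at most 62.5 mm and 10.7 degrees, less where a joint would pass 70% of its speed; a pose out of reach is approached as far as the arm can. A call with a number of a shift or a turn outside -1 to 1 is refused whole. A call with a gripper value outside its range is refused whole. The fingers move at their own pace and stop on an object; "force" is the grip in N (left out, the last holds). Time passes only in rows, so rows that do not move let the fingers close. It gives the time, the measured TCP pose, the force, the opening and the grip force at its end, in the units of the state.
- sensors.get_state(): the state, without advancing time (a new reading comes with each control period).
- vision.read_camera(name): name is "side" or "top" or "wrist"; returns a dict with "image" (480x640x3 uint8, blue, green, red), "intrinsics" (3x3 intrinsics, pixels), "R" (3x3) and "t" (3): a world point X has camera coordinates R X + t; the wrist camera has in their place "hand_eye" (4x4, takes a point from camera to tool coordinates, whose origin is the TCP and whose axes are the flange's). Camera axes: x right, y down, z forward; pixel columns grow to the right and rows downward; lengths in m; the calibration is good to about 2 mm. A picture is of the moment at which its call begins: read the wrist's pose just before it. There is no depth.
- ticket.sign_off(): hands the job in; it is judged then, once.
Trained networks look in the newest picture that a camera, given by its name, has taken for a name from the list of things; names that differ only in an ending like _2 or _b are one class to them, and where a whole thing is asked for, a point or a joint stands for the part that bears it (a point fixed in the world has none). Each returns a list of dicts, best first, with "p" (0 to 1); they miss things now and then, are a little off and sometimes report something else, mostly with a low value. They report only what shows in the picture. A call takes as long as a camera call.
- vision.regions_of(camera, label): "pixels" (480x640 bool, what is visible of it) and "bbox" ([left, top, right, bottom] as shares, 0 to 1, of the picture: columns of its width, rows of its height, round what is visible of it).
- vision.spot_point(camera, label): "centre" ([column, row] as shares, 0 to 1, of the picture: columns of its width, rows of its height: a listed point, or the origin of a listed thing).
The state is a dict: "time_s": time; "q": joint angles; "dq": joint speeds; "joint_torque": joint torques, N m; "eef_pos": TCP position; "ee_rot": TCP orientation; "ft_force": force on the tool from outside, world axes, zero at the start; "ft_torque": the same for the moment, N m; "width": finger opening in m; "grip_force": force on a finger pad.
Only numpy, scipy, OpenCV 4.12 (cv2) and the standard library are available. Lean on these libraries where they do the work, as an engineer would, in place of code of your own. Each camera call takes 0.05 s, during which the arm holds its last target. There are 200 camera calls.

## Working session

There is one attempt and no reset: what is moved stays moved. The work goes in short steps, Python scripts to look and compute and a tool call to move; the robot and the scene stay as the last step left them, time stands still between calls to the robot, and variables do not carry over. Pictures are saved under pics/ and viewed, at most 10 in all, crops included, and the job is handed in when it is done.

Besides the shell and the picture viewer there is one more tool, called as name([rows], argument=value, ...), one row to a line, values as JSON. jog_arm: Moves the arm, as the interface text tells. Its arguments: {"type":"object","properties":{"steps":{"type":"array","items":{"type":"array","items":{"type":"number","minimum":-1,"maximum":1}}},"force":{"type":"number"}},"required":["steps"]}

```bash
mkdir -p pics
cat > h.py <<'E'
import numpy as np, cv2
from bench import sensors, vision, ticket
def P(c): 
    K=np.array(c['intrinsics']); return K@np.c_[np.array(c['R']),np.array(c['t'])]
def tri(Ps,uvs):
    A=[]
    for p,(u,v) in zip(Ps,uvs): A+= [u*p[2]-p[0],v*p[2]-p[1]]
    X=np.linalg.svd(np.array(A))[2][-1]; X=X[:3]/X[3]
    e=[]
    for p,(u,v) in zip(Ps,uvs):
        q=p@np.r_[X,1]; e.append(np.hypot(*(q[:2]/q[2]-[u,v])))
    return X,e
def onplane(p,uv,z):
    u,v=uv; A=np.array([u*p[2]-p[0],v*p[2]-p[1]]); 
    xy=np.linalg.solve(A[:,:2],-(A[:,2]*z+A[:,3])); return np.r_[xy,z]
E
cat > a.py <<'E'
from h import *
np.set_printoptions(precision=4,suppress=True)
C={n:vision.read_camera(n) for n in('side','top')}
for n in C: cv2.imwrite(f'pics/{n}0.png',C[n]['image']); R=np.array(C[n]['R']); print(n,'cam pos',-R.T@np.array(C[n]['t']))
Ps={n:P(C[n]) for n in C}
for l in ['clamp','clamp_grip','case','case_hinge','lid_edge','easel','holder_top','bottle','loupe','mug','slide_box','jar']:
    d={}
    for n in C:
        r=vision.spot_point(n,l)
        if r: d[n]=(np.array(r[0]['centre'])*[640,480],r[0]['p'])
    s=l+' '+' '.join(f'{n}:{d[n][0].round(1)} p{d[n][1]:.2f}' for n in d)
    if len(d)==2: X,e=tri([Ps[n] for n in d],[d[n][0] for n in d]); s+=f' X{X} e{np.round(e,1)}'
    print(s)
print(sensors.get_state()['time_s'])
E
python3 a.py
```

```text
side cam pos [ 1.4859 -0.6543  1.0288]
top cam pos [ 0.4143 -0.0105  1.5657]
clamp side:[260.5 314.6] p0.58 top:[405.1 229.8] p0.76 X[ 0.6333 -0.2055  0.0172] e[0.3 0.3]
clamp_grip side:[258.4 287.2] p0.62 top:[406.  225.9] p0.70 X[ 0.6294 -0.1978  0.1062] e[1.1 0.9]
case side:[256.5 316.3] p0.81 top:[402.7 237.1] p0.94 X[ 0.6161 -0.2042 -0.004 ] e[1.8 1.4]
case_hinge side:[251.7 282.3] p0.83 top:[396.5 268. ] p0.87 X[ 0.5376 -0.1758  0.0409] e[1.9 1.5]
lid_edge side:[235.1 218.6] p0.76 top:[402.2 284. ] p0.61 X[ 0.4874 -0.1697  0.2197] e[0.8 0.7]
easel side:[379.2 248.8] p0.84
holder_top side:[362.7 189.5] p0.96 top:[234.1 257.6] p0.58 X[0.5502 0.2005 0.1823] e[0.9 0.8]
bottle side:[418.7 203.8] p0.65 top:[323.2 225.2] p0.76 X[0.6964 0.0717 0.2736] e[55.9 53.8]
loupe side:[283.5 237.6] p0.83 top:[312.2 319.8] p0.55 X[0.4082 0.0259 0.0106] e[1.5 1.4]
mug side:[415.6 201.6] p0.94 top:[129.1 275.9] p0.92 X[0.5167 0.4853 0.0002] e[3.2 3.1]
slide_box side:[144.7 355.7] p0.58 top:[515.8 258.7] p0.72 X[ 0.5601 -0.4867  0.0008] e[1.6 1.1]
jar side:[359.7 313.4] p0.81 top:[323.3 175.1] p0.75 X[0.7779 0.0003 0.0048] e[0.2 0.1]
1.3
```

View pics/side0.png

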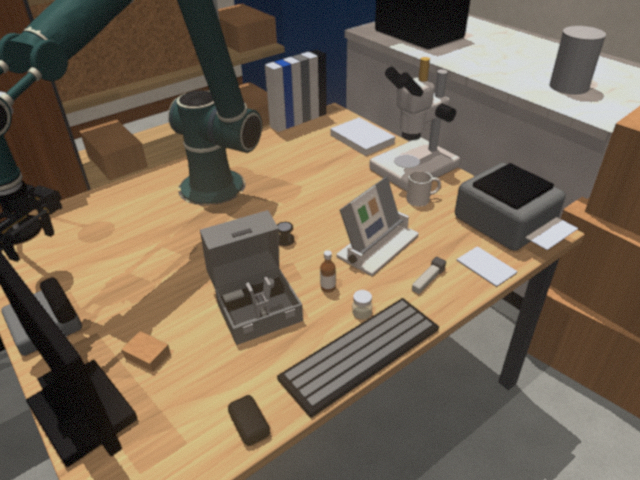

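View pics/top0.png

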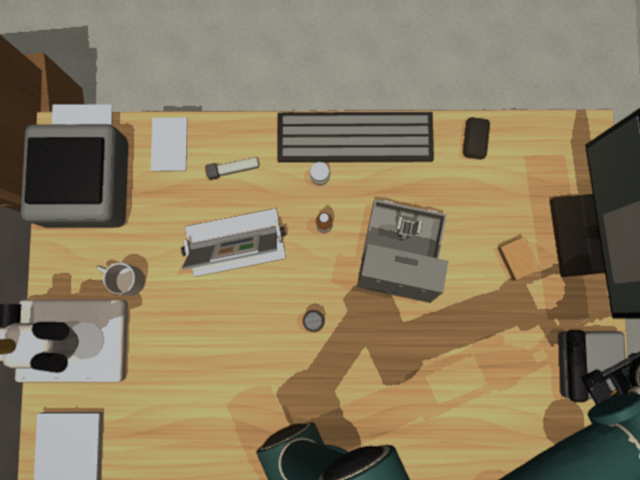

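The side view shows the open case at about (255,290) with its lid upright at (240,245), and the easel board at about (370,215). In the top view the case is at (403,245), yawed about -10°, with the clamp at (407,227). The easel is at (235,245), yawed about +16°. Next I plan the first move to look from close by.

```bash
cat >> h.py <<'E'
from scipy.spatial.transform import Rotation as Ro
np.set_printoptions(precision=4,suppress=True)
def plan(pos,R,s=None):
    """turn (about TCP) in current tool axes, then shift in the new tool axes; as shares"""
    s=s or sensors.get_state(); R0=np.array(s['ee_rot']); p0=np.array(s['eef_pos'])
    rv=(Ro.from_matrix(R0.T@R)).as_rotvec(); d=np.array(pos)-p0
    print('turn deg',np.degrees(rv),'share',rv/np.pi,'| shift shares before turn',R0.T@d/.1,'after turn',R.T@d/.1)
def down(yaw):  # tool y along horizontal dir at angle yaw (deg), z down
    y=np.array([np.cos(np.radians(yaw)),np.sin(np.radians(yaw)),0]); z=np.array([0,0,-1.]); return np.c_[np.cross(y,z),y,z]
E
python3 -c "
from h import *
s=sensors.get_state(); print(np.array(s['ee_rot']),s['eef_pos']); c=vision.read_camera('wrist'); print(np.array(c['hand_eye']),np.array(c['intrinsics']))
for y in (80,-100): plan([0.60,-0.21,0.40],down(y),s)
"
```

```text
[[ 0.8916  0.4527 -0.    ]
 [ 0.4527 -0.8916  0.0001]
 [ 0.     -0.0001 -1.    ]] [ 0.3056 -0.6018  0.2275]
[[ 0.0003 -0.9459 -0.3244  0.0851]
 [ 1.      0.0001  0.0006 -0.0003]
 [-0.0006 -0.3244  0.9459 -0.1581]
 [ 0.      0.      0.      1.    ]] [[394.6877   0.     320.7964]
 [  0.     394.6877 244.7737]
 [  0.       0.       1.    ]]
turn deg [  -0.0024   -0.0073 -143.081 ] share [-0.     -0.     -0.7949] | shift shares before turn [ 4.3993 -2.161  -1.725 ] after turn [-2.2192  4.3702 -1.7253]
turn deg [-0.0057  0.0019 36.919 ] share [-0.      0.      0.2051] | shift shares before turn [ 4.3993 -2.161  -1.725 ] after turn [ 2.2192 -4.3702 -1.7253]
```

jog_arm([
  [0, 0, 0, -0.43, 0, 0, 0.0513],
  [0, 0, 0, -0.43, 0, 0, 0.0513],
  [0, 0, 0, -0.43, 0, 0, 0.0513],
  [0, 0, 0, -0.43, 0, 0, 0.0513],
  [0, 0.277, -0.546, 0, 0, 0, 0],
  [0, 0.277, -0.546, 0, 0, 0, 0],
  [0, 0.277, -0.546, 0, 0, 0, 0],
  [0, 0.277, -0.546, 0, 0, 0, 0],
  [0, 0.277, -0.546, 0, 0, 0, 0],
  [0, 0.277, -0.546, 0, 0, 0, 0],
  [0, 0.277, -0.546, 0, 0, 0, 0],
  [0, 0.277, -0.546, 0, 0, 0, 0],
])

```text
time_s: 2.85
eef_pos: [0.6007, -0.2085, 0.3998]
ee_rot: [[0.985, -0.174, 0.001], [-0.174, -0.985, -0.0], [0.001, 0.0, -1.0]]
ft_force: [0.8, -0.2, 0.5]
width: 0.088
grip_force: 0.0
```

```bash
cat >> h.py <<'E'
def wrist(name=None):
    s=sensors.get_state(); c=vision.read_camera('wrist')
    if name: cv2.imwrite(f'pics/{name}.png',c['image'])
    T=np.eye(4); T[:3,:3]=np.array(s['ee_rot']); T[:3,3]=s['eef_pos']
    M=np.linalg.inv(T@np.array(c['hand_eye'])); return np.array(c['intrinsics'])@M[:3], c['image'], s
def spots(cam,labels):
    d={}
    for l in labels:
        r=vision.spot_point(cam,l)
        if r: d[l]=np.array(r[0]['centre'])*[640,480]; print(l,d[l].round(1),round(r[0]['p'],2))
    return d
E
python3 -c "
from h import *
p,im,s=wrist('w1'); print(s['eef_pos'],s['q'],s['time_s']); np.save('w1P.npy',p)
d=spots('wrist',['clamp','clamp_grip','case','case_hinge','lid_edge']); np.save('w1d.npy',d,allow_pickle=True)
for l,z in [('clamp',.005),('clamp_grip',.105),('case',0),('case_hinge',.06),('lid_edge',.21)]:
    if l in d: print(l,onplane(p,d[l],z))
"
```

```text
[ 0.6007 -0.2085  0.3998] [-21.3831   7.7503  82.9053  -0.0083  89.3064  78.6361] 2.85
clamp_grip [308.4 163.4] 0.84
case [313.  168.9] 0.78
case_hinge [305.7 231.8] 0.78
lid_edge [301.7 330.9] 0.61
clamp_grip [ 0.6301 -0.1993  0.105 ]
case [ 0.6089 -0.1988  0.    ]
case_hinge [ 0.5378 -0.1772  0.06  ]
lid_edge [ 0.4802 -0.1676  0.21  ]
```

View pics/w1.png

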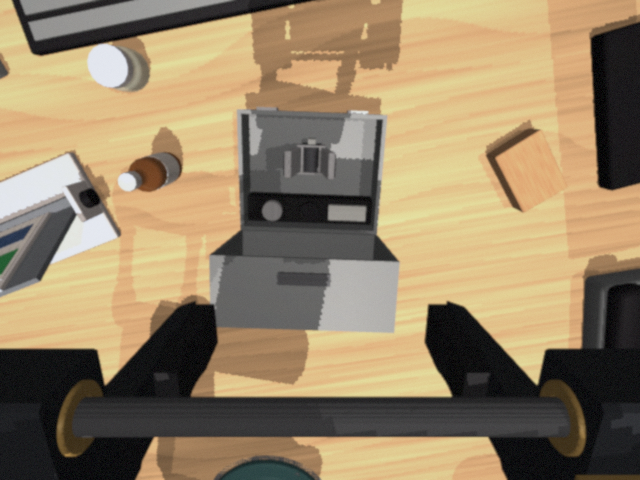

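The wrist view shows the case almost aligned with the camera. Its far rim corners are at about (238,110) and (386,116), the clamp handles at about (310,160), and the lid's top edge runs from (216,326) to (395,332). I'll refine the yaw from these corners.

```bash
python3 -c "
from h import *
p=np.load('w1P.npy')
a,b=onplane(p,(238,110),.06),onplane(p,(386,116),.06); d=a-b; print(a,b,np.linalg.norm(d),'yaw',np.degrees(np.arctan2(-d[0],d[1])), 'mid',(a+b)/2)
a,b=onplane(p,(216,326),.21),onplane(p,(395,332),.21); d=a-b; print(a,b,np.linalg.norm(d),'yaw',np.degrees(np.arctan2(-d[0],d[1])))
im=cv2.imread('pics/w1.png'); cv2.imwrite('pics/w1c.png',cv2.resize(im[95:345,200:410],None,fx=2.4,fy=2.4,interpolation=cv2.INTER_CUBIC))
"
```

```text
[ 0.7012 -0.1258  0.06  ] [ 0.6638 -0.299   0.06  ] 0.1771879354681485 yaw -12.204626743644873 mid [ 0.6825 -0.2124  0.06  ]
[ 0.5006 -0.0841  0.21  ] [ 0.4626 -0.2599  0.21  ] 0.17993454423399727 yaw -12.204032520891682
```

View pics/w1c.png

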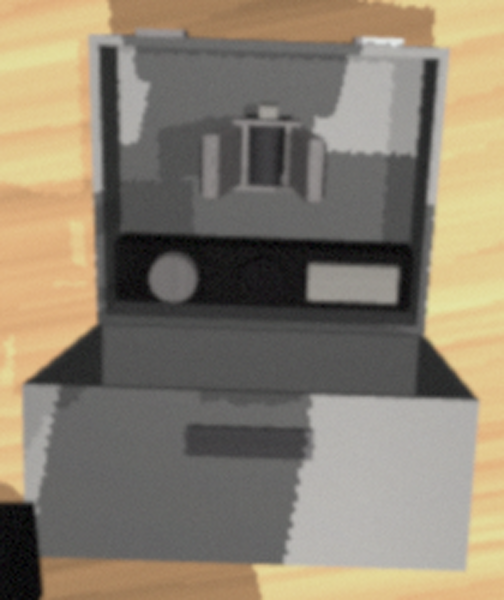

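The crop confirms the handle ends at about (287,164) and (332,165) in the full picture. The case yaw is -12.2°.

```bash
python3 -c "
from h import *
plan([0.6295,-0.200,0.24],down(-102.2))
"
```

```text
turn deg [0.037  0.0184 2.1485] share [0.0002 0.0001 0.0119] | shift shares before turn [ 0.2786 -0.1623  1.5948] after turn [ 0.2719 -0.1716  1.595 ]
```

jog_arm([
  [0, 0, 0, 0, 0.0002, 0.0001, 0.012],
  [0, 0.09, -0.057, 0.4, 0, 0, 0],
  [0, 0.09, -0.057, 0.4, 0, 0, 0],
  [0, 0.09, -0.057, 0.4, 0, 0, 0],
  [0, 0, 0, 0.395, 0, 0, 0],
  [0, 0, 0, 0, 0, 0, 0],
])

```text
time_s: 3.9
eef_pos: [0.6267, -0.1996, 0.2357]
ee_rot: [[0.977, -0.214, -0.007], [-0.214, -0.977, 0.003], [-0.008, -0.002, -1.0]]
ft_force: [-0.5, -0.0, -0.5]
width: 0.0879
grip_force: 0.0
```

```bash
python3 -c "
from h import *
p,im,s=wrist('w2'); print(s['eef_pos'],s['time_s'])
d=spots('wrist',['clamp','clamp_grip','case','case_hinge','lid_edge'])
if 'clamp_grip' in d: print(onplane(p,d['clamp_grip'],.105))
r=vision.regions_of('wrist','clamp')
for q in r: print(q['p'],q['bbox'])
np.save('w2P.npy',p)
R=np.array(s['ee_rot']); print('ee rel', R.T@(onplane(p,d['clamp_grip'],.105)-np.array(s['eef_pos'])))
"
```

```text
[ 0.6267 -0.1996  0.2357] 3.9
clamp_grip [317.9 224.7] 0.72
case [321.3 209.3] 0.88
case_hinge [317.1 302.8] 0.57
[ 0.6283 -0.1972  0.105 ]
ee rel [ 0.0021 -0.0024  0.1307]
```

View pics/w2.png

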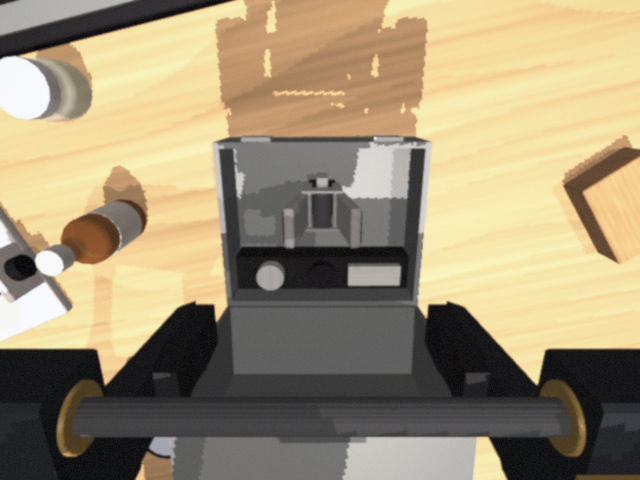

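The handles are at about (290,228) and (354,228). The case rim spans columns 215–431, so the clamp is centred near column 322, between the fingers.

```bash
python3 -c "
from h import *
p=np.load('w2P.npy')
g=onplane(p,(321.5,228),.122); print(g)
a,b=onplane(p,(215,142),.06),onplane(p,(431,142),.06); d=a-b; print(a,b,'yaw',np.degrees(np.arctan2(-d[0],d[1])),(a+b)/2)
plan([g[0],g[1],0.111],down(-102.2))
"
```

```text
[ 0.6302 -0.2004  0.122 ]
[ 0.7023 -0.1268  0.06  ] [ 0.6645 -0.2997  0.06  ] yaw -12.319696587366904 [ 0.6834 -0.2132  0.06  ]
turn deg [-0.0068 -0.235  -0.0033] share [-0.     -0.0013 -0.    ] | shift shares before turn [-0.0105  0.0078  1.3156] after turn [-0.0051  0.0076  1.3156]
```

jog_arm([
  [0, 0, 0.004, 0.3, 0, -0.0013, 0],
  [0, 0, 0.004, 0.3, 0, 0, 0],
  [0, 0, 0, 0.3, 0, 0, 0],
  [0, 0, 0, 0.2, 0, 0, 0],
  [0, 0, 0, 0.19, 0, 0, 0],
  [0, 0, 0, 0, 0, 0, 0],
  [0, 0, 0, 0, 0, 0, 0],
])

```text
time_s: 5.12
eef_pos: [0.6301, -0.2, 0.112]
ee_rot: [[0.978, -0.211, -0.002], [-0.211, -0.978, 0.001], [-0.002, -0.0, -1.0]]
ft_force: [-0.0, -0.3, 1.1]
width: 0.0883
grip_force: 0.0
```

```bash
python3 -c "
from h import *
s=sensors.get_state(); print(s['eef_pos'],s['time_s'],s['ft_force'],s['width']); print(np.array(s['ee_rot']))
c=vision.read_camera('side'); cv2.imwrite('pics/s3.png',cv2.resize(c['image'][180:360,170:350],None,fx=3.2,fy=3.2,interpolation=cv2.INTER_CUBIC))
plan([.6302,-.2004,.111],down(-102.2))
"
```

```text
[ 0.6301 -0.2     0.112 ] 5.125 [-0.0456 -0.3405  1.0594] 0.08829056725452106
[[ 0.9775 -0.2109 -0.0021]
 [-0.2109 -0.9775  0.0009]
 [-0.0022 -0.0004 -1.    ]]
turn deg [-0.0179  0.0871  0.0233] share [-0.0001  0.0005  0.0001] | shift shares before turn [-0.0008  0.0027  0.0141] after turn [-0.0008  0.0027  0.0141]
```

View pics/s3.png

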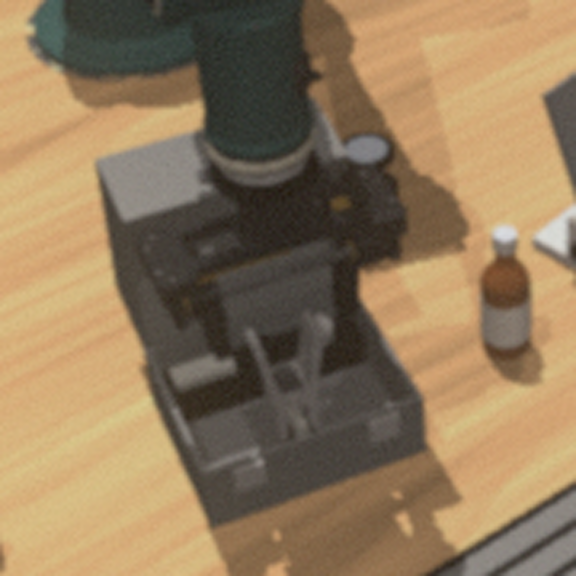

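The fingers are around the handles and no contact force shows. I'll squeeze.

jog_arm([
  [1, 0, 0, 0, 0, 0, 0],
  [1, 0, 0, 0, 0, 0, 0],
  [1, 0, 0, 0, 0, 0, 0],
  [1, 0, 0, 0, 0, 0, 0],
  [1, 0, 0, 0, 0, 0, 0],
  [1, 0, 0, 0, 0, 0, 0],
  [1, 0, 0, 0, 0, 0, 0],
  [1, 0, 0, 0, 0, 0, 0],
], force=42)

```text
time_s: 6.18
eef_pos: [0.6317, -0.203, 0.1156]
ee_rot: [[0.978, -0.211, 0.002], [-0.211, -0.978, -0.004], [0.003, 0.004, -1.0]]
ft_force: [-3.6, -5.4, 15.4]
width: 0.0101
grip_force: 7.8
```

```bash
python3 -c "
from h import *
s=sensors.get_state(); print(s['eef_pos'],s['time_s'],s['ft_force'],s['width'],s['grip_force'])
c=vision.read_camera('side'); a=cv2.resize(c['image'][230:340,200:310],(400,400),interpolation=cv2.INTER_CUBIC)
p,im,_=wrist(); b=cv2.resize(im[130:430,170:470],(400,400))
cv2.imwrite('pics/s4.png',np.hstack([a,b]))
"
```

```text
[ 0.6317 -0.203   0.1156] 6.175 [-3.5678 -5.4376 15.3946] 0.010118049676746824 7.803881764411926
```

View pics/s4.png

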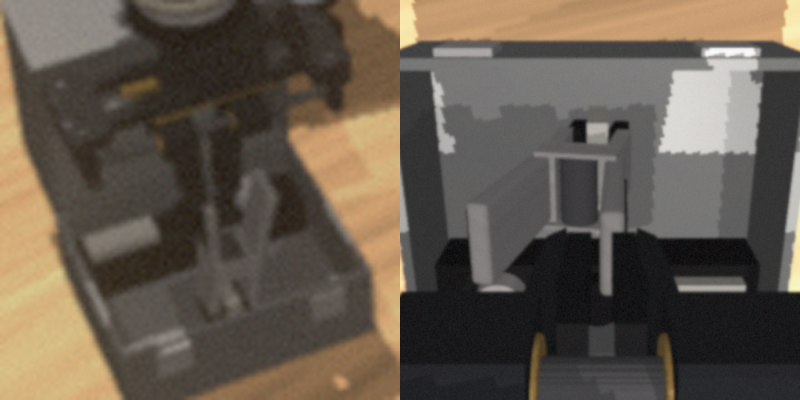

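The squeeze went wrong. In the left half (side view) the clamp leans towards +y. In the right half (wrist view) only the right (-y) handle, at about (605,250), is between the fingers, and the left one, at (480,245), is outside. I'll open a little, lift out and look again.

jog_arm([
  [0.78, 0, 0, 0, 0, 0, 0],
  [0.78, 0, 0, 0, 0, 0, 0],
  [0.78, 0, 0, -0.1, 0, 0, 0],
  [0.78, 0, 0, -0.2, 0, 0, 0],
  [0.78, 0, 0, -0.3, 0, 0, 0],
  [0.5, 0, 0, -0.3, 0, 0, 0],
  [0, 0, 0, -0.4, 0, 0, 0],
  [0, 0, 0, 0, 0, 0, 0],
  [0, 0, 0, 0, 0, 0, 0],
])

```text
time_s: 7.4
eef_pos: [0.6295, -0.1997, 0.2409]
ee_rot: [[0.978, -0.211, -0.004], [-0.211, -0.978, 0.002], [-0.004, -0.001, -1.0]]
ft_force: [0.0, 0.3, -0.9]
width: 0.0574
grip_force: 0.0
```

```bash
python3 -c "
from h import *
p,im,s=wrist(); print(s['eef_pos'],s['time_s'],s['ft_force'],s['width'])
np.save('w5P.npy',p)
d=spots('wrist',['clamp','clamp_grip','case']); print({l:onplane(p,d[l],z) for l,z in [('clamp_grip',.105),('clamp',.005)] if l in d})
c=vision.read_camera('side'); d2=spots('side',['clamp','clamp_grip','case'])
for l in d:
  if l in d2: print(l,tri([p,P(c)],[d[l],d2[l]]))
a=cv2.resize(c['image'][230:340,200:310],(400,400),interpolation=cv2.INTER_CUBIC)
cv2.imwrite('pics/s5.png',np.hstack([a,cv2.resize(im[100:300,220:420],(400,400),interpolation=cv2.INTER_CUBIC)]))
"
```

```text
[ 0.6295 -0.1997  0.2409] 7.4 [ 0.0353  0.3063 -0.8544] 0.057438026908958564
clamp [322.7 197.4] 0.72
clamp_grip [320.2 224.7] 0.96
case [321.9 222.3] 0.29
{'clamp_grip': array([ 0.6297, -0.1989,  0.105 ]), 'clamp': array([ 0.6289, -0.2011,  0.005 ])}
clamp [261.4 315. ] 0.86
clamp_grip [257.8 286.1] 0.92
case [258.1 313. ] 0.88
clamp (array([ 0.6296, -0.2018,  0.0102]), [np.float64(0.6149599813229839), np.float64(0.12731760759775892)])
clamp_grip (array([ 0.6305, -0.2013,  0.1126]), [np.float64(3.141876403720073), np.float64(0.5142328325190991)])
case (array([ 0.5979, -0.194 , -0.0141]), [np.float64(0.3498654744572206), np.float64(0.07640868497751842)])
```

View pics/s5.png

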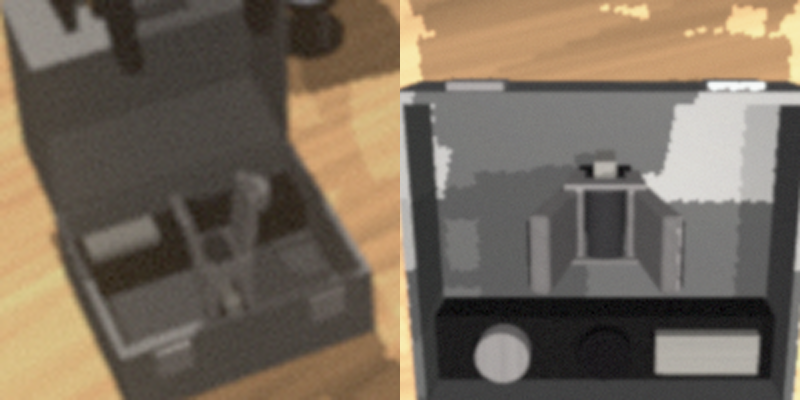

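```bash
python3 -c "
from h import *
c=vision.read_camera('wrist'); H=np.linalg.inv(np.array(c['hand_eye'])); K=np.array(c['intrinsics'])
def pr(x): q=K@(H[:3,:3]@x+H[:3,3]); return q[:2]/q[2]
for x in [(0,0,0),(0,0,.006),(0,0,.025),(.009,.044,.025),(-.009,.044,.025),(.009,.0615,.025),(.009,.044,-.015)]: print(x,pr(np.array(x)))
# s4 pose
s=sensors.get_state();T=np.eye(4);T[:3,:3]=down(-102.2);T[:3,3]=[.6317,-.203,.1156]
p=K@np.linalg.inv(T@np.array(c['hand_eye']))[:3]
for uv in [(230,284),(230,344),(324,288),(324,350)]: print(uv,onplane(p,uv,.122), T[:3,:3].T@(onplane(p,uv,.122)-T[:3,3]))
p=np.load('w5P.npy')
for uv in [(290,227),(336.5,227)]: print(uv,onplane(p,uv,.122))
print(s['eef_pos'],s['width'])
"
```

```text
(0, 0, 0) [321.3355 309.4894]
(0, 0, 0.006) [321.3178 303.279 ]
(0, 0, 0.025) [321.2683 285.9301]
(0.009, 0.044, 0.025) [409.0697 269.5714]
(-0.009, 0.044, 0.025) [406.53   301.8621]
(0.009, 0.0615, 0.025) [443.9839 269.5802]
(0.009, 0.044, -0.015) [429.9567 307.426 ]
(230, 284) [ 0.6549 -0.1687  0.122 ] [ 0.0154 -0.0384 -0.0064]
(230, 344) [ 0.6268 -0.1604  0.122 ] [-0.0138 -0.0406 -0.0064]
(324, 288) [ 0.6448 -0.207   0.122 ] [ 0.0136  0.0011 -0.0064]
(324, 350) [ 0.615  -0.2006  0.122 ] [-0.0169  0.0012 -0.0064]
(290, 227) [ 0.6375 -0.178   0.122 ]
(336.5, 227) [ 0.6303 -0.2112  0.122 ]
[ 0.6296 -0.1999  0.2404] 0.08776696420603322
```

```bash
python3 -c "
from h import *
c=vision.read_camera('side'); p=P(c)
R=down(-102.2); t=np.array([.6301,-.2,.112])
def pj(X): q=p@np.r_[X,1]; q=q[:2]/q[2]; return ((q-[170,180])*3.2).round(0)
for x in [(0.009,.044,.025),(0.009,-.044,.025),(0.009,.0615,.025),(0.009,-.0615,.025),(-.009,.044,.025),(0.009,.044,-.01),(0.009,-.044,-.01),(.0375,.09,-.039),(.0375,-.09,-.039)]: print(x,pj(R@np.array(x)+t), )
print('handles at z .122 (far edge)')
ce=np.array([.6297,-.2,0]); 
for y in (-.029,.029): print(pj(ce+R@np.array([.015,y,-.123])))
for y in (-.026,.026): print(pj(ce+R@np.array([.015,y,-.105])))
print('far rim', pj([.7023,-.1268,.06]),pj([.6645,-.2997,.06]))
a=cv2.imread('pics/s3.png',0)
for r in (320,330,340,350,360,370): print(r,a[r,190:380:6])
"
```

```text
(0.009, 0.044, 0.025) [236. 388.]
(0.009, -0.044, 0.025) [344. 352.]
(0.009, 0.0615, 0.025) [215. 396.]
(0.009, -0.0615, 0.025) [365. 345.]
(-0.009, 0.044, 0.025) [229. 373.]
(0.009, 0.044, -0.01) [232. 355.]
(0.009, -0.044, -0.01) [341. 319.]
(0.0375, 0.09, -0.039) [179. 371.]
(0.0375, -0.09, -0.039) [410. 295.]
handles at z .122 (far edge)
[325. 329.]
[253. 353.]
[323. 347.]
[259. 369.]
far rim [420. 397.] [202. 474.]
320 [ 58  59  53  43  46  39  53  66  67  66  67  67  64  63  66  64  62  68
  69  75  87  95 113 103  54  42  37  46  56  59  81 140]
330 [ 74  71  62  45  43  39  49  65  66  78  98  69  64  68  62  62  58  50
  52  71  77  88  94 100  58  36  40  39  47  53  61  79]
340 [69 71 65 53 44 42 46 61 70 70 97 97 46 41 44 39 36 42 51 72 74 83 78 71
 51 39 39 40 34 51 58 59]
350 [70 68 68 62 48 44 42 51 50 45 56 86 75 37 36 40 39 40 59 75 78 86 63 38
 37 35 36 42 37 48 60 55]
360 [ 89 106 117 122 108  86 100  94  41  41  43  68  84  54  40  53  57  77
  82  77  75  81  56  36  34  38  41  35  41  51  60  58]
370 [121 121 119 117 111 105 101  91  53  43  44  44  78  85  72  62  63  75
  90  81  74  78  43  41  49  62  68  72  72  71  69  59]
```

```bash
python3 -c "
from h import *
c=vision.read_camera('side'); p=P(c); s=sensors.get_state(); R=np.array(s['ee_rot']); t=np.array(s['eef_pos'])
pw,im,_=wrist(); S=c['image']
def pj(p,X): q=p@np.r_[X,1]; return q[:2]/q[2]
k=5; o=np.array([205,170]); A=cv2.resize(S[170:290,205:285],None,fx=k,fy=k,interpolation=cv2.INTER_CUBIC)
A=cv2.convertScaleAbs(A,alpha=2.2,beta=20)
B=cv2.convertScaleAbs(im[220:420,190:450],alpha=2.5,beta=20); B=cv2.resize(B,(400,308))
for y in (-.0615,-.044,.044,.0615):
  for x in (-.009,.009):
    for z,col in ((.025,(0,0,255)),(0,(0,255,0)),(-.03,(255,255,0))):
      X=R@np.array([x,y,z])+t
      q=(pj(p,X)-o)*k; cv2.circle(A,tuple(int(v) for v in q),3,col,-1)
      q=(pj(pw,X)-[190,220])*(400/260); cv2.circle(B,tuple(int(v) for v in q),3,col,-1)
C=np.zeros((600,800,3),np.uint8); C[:,:400]=A; C[:308,400:]=B; cv2.imwrite('pics/ov.png',C)
"
```

```text
(no output)
```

View pics/ov.png

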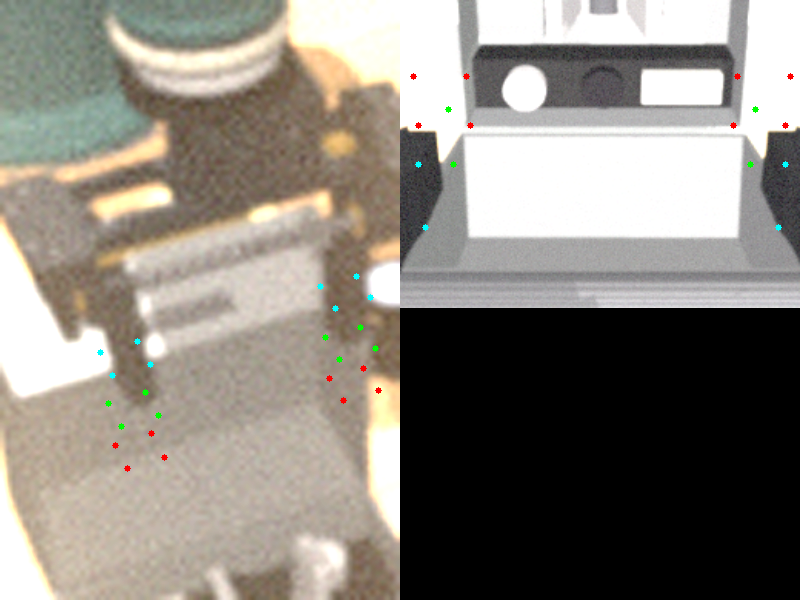

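The overlay shows the real fingertips at about (140,400), well above the predicted red dots at row 460. The wrist view agrees. So the fingers end about 36 mm further back than stated, at tool z ≈ -0.011, and the first grasp only caught the handle ends. I'll go 36 mm deeper, slowly.

jog_arm([
  [0, 0, 0.004, 0.4, 0, 0, 0],
  [0, 0, 0, 0.4, 0, 0, 0],
  [0, 0, 0, 0.4, 0, 0, 0],
  [0, 0, 0, 0.14, 0, 0, 0],
  [0, 0, 0, 0.05, 0, 0, 0],
  [0, 0, 0, 0.05, 0, 0, 0],
  [0, 0, 0, 0.05, 0, 0, 0],
  [0, 0, 0, 0, 0, 0, 0],
])

```text
time_s: 9.0
eef_pos: [0.6294, -0.2002, 0.0925]
ee_rot: [[0.977, -0.211, -0.003], [-0.211, -0.977, 0.001], [-0.003, -0.001, -1.0]]
ft_force: [-0.6, 0.3, -0.3]
width: 0.0883
grip_force: 0.0
```

jog_arm([
  [0, 0, 0, 0.05, 0, 0, 0],
  [0, 0, 0, 0.05, 0, 0, 0],
  [0, 0, 0, 0.05, 0, 0, 0],
  [0, 0, 0, 0, 0, 0, 0],
  [0.32, 0, 0, 0, 0, 0, 0],
  [0.32, 0, 0, 0, 0, 0, 0],
  [0.32, 0, 0, 0, 0, 0, 0],
  [0.32, 0, 0, 0, 0, 0, 0],
], force=42)

```text
time_s: 10.0
eef_pos: [0.6292, -0.2002, 0.0772]
ee_rot: [[0.977, -0.211, -0.003], [-0.211, -0.977, 0.001], [-0.004, -0.001, -1.0]]
ft_force: [-0.0, -0.3, -1.0]
width: 0.06
grip_force: 0.0
```

jog_arm([
  [0.4, 0, 0, 0, 0, 0, 0],
  [0.44, 0, 0, 0, 0, 0, 0],
  [0.48, 0, 0, 0, 0, 0, 0],
  [0.52, 0, 0, 0, 0, 0, 0],
  [0.58, 0, 0, 0, 0, 0, 0],
  [0.65, 0, 0, 0, 0, 0, 0],
  [0.65, 0, 0, 0, 0, 0, 0],
], force=42)

```text
time_s: 10.88
eef_pos: [0.6297, -0.2004, 0.0778]
ee_rot: [[0.977, -0.211, -0.002], [-0.211, -0.977, 0.001], [-0.002, -0.0, -1.0]]
ft_force: [0.6, -0.3, 4.9]
width: 0.0372
grip_force: 42.0
```

Both handles are gripped at 37 mm with 42 N. I'll lift straight up.

jog_arm([
  [1, 0, 0, -0.05, 0, 0, 0],
  [1, 0, 0, -0.1, 0, 0, 0],
  [1, 0, 0, -0.2, 0, 0, 0],
  [1, 0, 0, -0.4, 0, 0, 0],
  [1, 0, 0, -0.5, 0, 0, 0],
  [1, 0, 0, -0.5, 0, 0, 0],
  [1, 0, 0, -0.5, 0, 0, 0],
  [1, 0, 0, 0, 0, 0, 0],
  [1, 0, 0, 0, 0, 0, 0],
], force=42)

```text
time_s: 12.0
eef_pos: [0.6297, -0.2003, 0.3024]
ee_rot: [[0.977, -0.211, -0.003], [-0.211, -0.978, 0.001], [-0.003, -0.001, -1.0]]
ft_force: [0.5, -0.9, -1.1]
width: 0.0377
grip_force: 42.0
```

```bash
cat > b.py <<'E'
from h import *
C={n:vision.read_camera(n) for n in('side','top')}
s=sensors.get_state(); print(s['eef_pos'],s['ft_force'],s['width'],s['grip_force'],s['time_s'])
L=['clamp','clamp_grip','holder_top','easel','case','case_hinge','lid_edge','bottle']
d={n:spots(n,L) for n in C}
R=np.array(s['ee_rot'])
for l in L:
  if l in d['side'] and l in d['top']:
    X,e=tri([P(C[n]) for n in C],[d[n][l] for n in C]); print(l,X,np.round(e,1),'tool',R.T@(X-s['eef_pos']))
E
python3 b.py
```

```text
[ 0.6288 -0.2     0.2999] [-0.0918  0.9035 -1.0331] 0.03726715291965388 41.999730756506324 12.1
clamp [250. 251.] 0.91
holder_top [359.  191.4] 0.61
easel [376.6 243.6] 0.61
case [256.9 315.4] 0.72
case_hinge [247.3 280. ] 0.72
lid_edge [232.5 218.4] 0.69
bottle [327.8 282.9] 0.75
clamp [419.2 217. ] 0.66
clamp_grip [418.2 207.9] 0.49
holder_top [233.8 255.8] 0.9
easel [234.3 241.7] 0.85
case [400.5 239.2] 0.79
case_hinge [398.9 266.3] 0.94
lid_edge [515.5 259.9] 0.38
bottle [323.2 227. ] 0.63
clamp [ 0.6309 -0.2103  0.2297] [0.6 0.5] tool [0.0047 0.0096 0.0702]
holder_top [0.551  0.1967 0.1798] [2.  1.9] tool [-0.1589 -0.3712  0.1217]
easel [0.6044 0.2226 0.0113] [1.3 1.1] tool [-0.1109 -0.4077  0.29  ]
case [ 0.6111 -0.1995 -0.0079] [2.1 1.6] tool [-0.0152  0.0035  0.3079]
case_hinge [ 0.5388 -0.1832  0.0549] [0.1 0.1] tool [-0.0897  0.0028  0.2457]
lid_edge [ 0.5711 -0.3197  0.3552] [46.8 37.8] tool [-0.0316  0.1291 -0.0552]
bottle [0.6432 0.0017 0.0112] [0.5 0.4] tool [-0.0264 -0.1999  0.2891]
```

The clamp is held, with its tips at tool z ≈ 0.0725. I'll turn while rising and move to a look-out over the board.

jog_arm([
  [1, 0, 0, -0.05, 0, 0, -0.0547],
  [1, 0, 0, -0.05, 0, 0, -0.0547],
  [1, 0, 0, -0.05, 0, 0, -0.0547],
  [1, 0, 0, -0.05, 0, 0, -0.0547],
  [1, 0, 0, -0.05, 0, 0, -0.0547],
  [1, 0, 0, -0.05, 0, 0, -0.0547],
  [1, 0, 0, 0, 0, 0, -0.0547],
  [1, 0, 0, 0, 0, 0, -0.0547],
  [1, 0, 0, 0, 0, 0, -0.0547],
  [1, 0, 0, 0, 0, 0, -0.0547],
  [1, 0, 0, 0, 0, 0, -0.0547],
  [1, 0, 0, 0, 0, 0, -0.0547],
], force=42)

```text
time_s: 14.4
eef_pos: [0.63, -0.2005, 0.3321]
ee_rot: [[-0.281, 0.96, -0.003], [0.96, 0.281, 0.001], [0.002, -0.003, -1.0]]
ft_force: [0.3, -0.2, -1.2]
width: 0.0374
grip_force: 42.0
```

```bash
python3 -c "
from h import *
plan([.568,.14,.33],down(16)); print(sensors.get_state()['q'])
"
```

```text
turn deg [-0.1688 -0.1317  0.3   ] share [-0.0009 -0.0007  0.0017] | shift shares before turn [3.4422 0.3602 0.0277] after turn [3.4441 0.3421 0.0208]
[-19.8147  11.2863  85.7089   0.0075  83.2188 -36.1156]
```

jog_arm([
  [1, 0.57, 0.06, 0, 0, 0, 0],
  [1, 0.57, 0.06, 0, 0, 0, 0],
  [1, 0.57, 0.06, 0, 0, 0, 0],
  [1, 0.57, 0.06, 0, 0, 0, 0],
  [1, 0.57, 0.06, 0, 0, 0, 0],
  [1, 0.57, 0.06, 0, 0, 0, 0],
  [1, 0, 0, 0, 0, 0, 0],
  [1, 0, 0, 0, 0, 0, 0],
])

```text
time_s: 15.4
eef_pos: [0.5705, 0.1381, 0.3328]
ee_rot: [[-0.276, 0.961, -0.003], [0.961, 0.276, 0.001], [0.002, -0.003, -1.0]]
ft_force: [-1.0, 0.1, -0.6]
width: 0.0374
grip_force: 42.0
```

```bash
python3 -c "
from h import *
p,im,s=wrist('w6'); print(s['eef_pos'],s['time_s']); np.save('w6P.npy',p)
d=spots('wrist',['holder_top','easel'])
c=vision.read_camera('side'); d2=spots('side',['holder_top']); 
c3=vision.read_camera('top'); d3=spots('top',['holder_top'])
Ps=[p,P(c),P(c3)]; u=[x.get('holder_top') for x in (d,d2,d3)]
k=[i for i in range(3) if u[i] is not None]; print(tri([Ps[i] for i in k],[u[i] for i in k]))
for z in (.16,.17,.18): print(onplane(p,d['holder_top'],z) if u[0] is not None else '')
"
```

```text
[0.5705 0.1381 0.3328] 15.4
holder_top [317.5 132.7] 0.75
easel [366.7 122.1] 0.85
holder_top [363.3 193.9] 0.93
holder_top [235.4 256.2] 0.52
(array([0.5532, 0.2007, 0.1689]), [np.float64(5.787181864764793), np.float64(0.9353566399366605), np.float64(1.105810671652849)])
[0.5492 0.202  0.16  ]
[0.5491 0.2026 0.17  ]
[0.5491 0.2031 0.18  ]
```

View pics/w6.png

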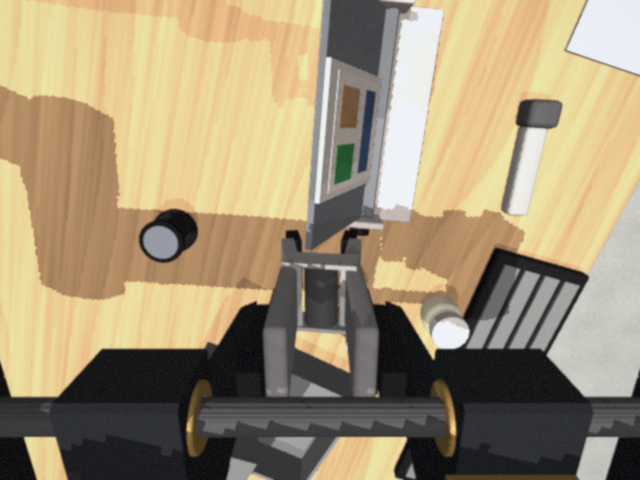

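The wrist view shows the clamp well seated in the fingers, its open jaw tips at about (291,240) and (354,240). The board's top edge runs from about (309,245) to (325,0), and the holder's top spans about (330,58) to (317,202). I'll measure lean, yaw and holder middle from the pixel profiles.

```bash
python3 -c "
from h import *
im=cv2.imread('pics/w6.png'); p=np.load('w6P.npy')
for r in (30,70,130,190,225): 
  print(r,[(c,)+tuple(im[r,c].tolist()) for c in range(304,346,2)] if r in(30,130) else '')
print('edge rows', [(r,im[r,300:350].astype(int).sum(1).tolist()) for r in (20,225)])
print('row130', [(c,int(im[130,c].astype(int).sum())) for c in range(346,445,3)])
print('row215', [(c,int(im[215,c].astype(int).sum())) for c in range(310,420,3)])
r=vision.regions_of('wrist','holder_top'); e=vision.regions_of('wrist','easel')
for n,q in (('h',r),('e',e)):
  for z in q[:2]:
    m=z['pixels']; ys,xs=np.nonzero(m); print(n,z['p'],m.sum(),xs.min(),xs.max(),ys.min(),ys.max(), [(y,np.nonzero(m[y])[0].min(),np.nonzero(m[y])[0].max()) for y in (40,80,130,180,210) if m[y].any()])
"
```

```text
30 [(304, 137, 192, 234), (306, 132, 185, 230), (308, 137, 192, 233), (310, 149, 207, 235), (312, 156, 218, 237), (314, 151, 210, 236), (316, 148, 209, 235), (318, 149, 208, 236), (320, 159, 184, 206), (322, 150, 147, 147), (324, 150, 143, 142), (326, 151, 149, 146), (328, 113, 110, 108), (330, 70, 67, 69), (332, 70, 67, 69), (334, 66, 64, 64), (336, 73, 71, 70), (338, 73, 70, 70), (340, 69, 69, 67), (342, 72, 69, 69), (344, 69, 69, 67)]
70 
130 [(304, 162, 224, 238), (306, 156, 219, 238), (308, 157, 219, 239), (310, 156, 218, 238), (312, 150, 194, 222), (314, 157, 156, 157), (316, 149, 146, 145), (318, 150, 145, 142), (320, 211, 211, 207), (322, 238, 241, 239), (324, 232, 236, 233), (326, 138, 142, 146), (328, 124, 127, 135), (330, 123, 127, 136), (332, 144, 149, 152), (334, 163, 169, 172), (336, 127, 135, 142), (338, 125, 132, 143), (340, 127, 134, 141), (342, 127, 134, 141), (344, 125, 131, 140)]
190 
225 
edge rows [(20, [605, 613, 611, 617, 614, 612, 602, 599, 597, 593, 606, 615, 631, 641, 644, 650, 640, 633, 633, 624, 588, 531, 468, 444, 440, 436, 437, 433, 403, 320, 230, 215, 
[... 855 characters left out ...]
4), (334, 220), (337, 234), (340, 222), (343, 232), (346, 231), (349, 222), (352, 219), (355, 224), (358, 213), (361, 290), (364, 254), (367, 265), (370, 296), (373, 276), (376, 314), (379, 483), (382, 571), (385, 576), (388, 569), (391, 563), (394, 559), (397, 563), (400, 567), (403, 567), (406, 553), (409, 527), (412, 417), (415, 405), (418, 417)]
h 0.68 6958 315 380 57 202 [(80, np.int64(324), np.int64(380)), (130, np.int64(320), np.int64(374)), (180, np.int64(315), np.int64(368))]
e 0.56 26137 305 442 0 249 [(40, np.int64(319), np.int64(438)), (80, np.int64(316), np.int64(432)), (130, np.int64(313), np.int64(424)), (180, np.int64(309), np.int64(416)), (210, np.int64(307), np.int64(411))]
```

```bash
python3 -c "
from h import *
p=np.load('w6P.npy')
def yw(pts,z):
  X=np.array([onplane(p,q,z) for q in pts])[:,:2]; c=X.mean(0); v=np.linalg.svd(X-c)[2][0]; v*=np.sign(v[1]); return np.degrees(np.arctan2(-v[0],v[1])),c,v
a,c,v=yw([(438,40),(432,80),(424,130),(416,180),(411,210)],.014); print('base far edge',a,c)
ex=np.array([np.cos(np.radians(a)),np.sin(np.radians(a))]); print('easel ctr line offset', c@ex-.065)
for z in (.155,.160,.165,.17,.175):
  a2,c2,_=yw([(321,20),(320.3,30),(316,80),(312.7,130),(309,180),(306.8,210)],z)
  n=onplane(p,(313,130),z)[:2]@ex; b=onplane(p,(371,130),.03)[:2]@ex; f=onplane(p,(324,130),z)[:2]@ex
  h1,h2=onplane(p,(329,58),z),onplane(p,(316.5,202),z); m=(h1+h2)/2
  print(z,'yaw',a2,'near-edge ex',n,'far',f,'board foot ex',b,'holder len',np.linalg.norm(h1-h2),'mid',m, 'L from z',np.degrees(np.arccos((z-.03)/.15)),'L from foot',np.degrees(np.arctan2(b-f,z-.03)))
"
```

```text
base far edge 11.417521947385554 [0.668  0.2301]
easel ctr line offset 0.6353076896657137
0.155 yaw 11.241581749308951 near-edge ex 0.5744170396917322 far 0.5833913542868455 board foot ex 0.6371427904109355 holder len 0.11411339842063145 mid [0.5533 0.2018 0.155 ] L from z 33.55730976192071 L from foot 23.268260357401974
0.16 yaw 11.241581749308956 near-edge ex 0.5745041155899894 far 0.5833449094936154 board foot ex 0.6371427904109355 holder len 0.11241560861132428 mid [0.5533 0.2021 0.16  ] L from z 29.926434866614244 L from foot 22.48123215534417
0.165 yaw 11.241581749308933 near-edge ex 0.5745911914882467 far 0.5832984647003853 board foot ex 0.6371427904109355 holder len 0.11071781880201718 mid [0.5532 0.2024 0.165 ] L from z 25.84193276316711 L from foot 21.744429761351793
0.17 yaw 11.241581749308967 near-edge ex 0.5746782673865041 far 0.5832520199071551 board foot ex 0.6371427904109355 holder len 0.10902002899270999 mid [0.5531 0.2026 0.17  ] L from z 21.03946978131722 L from foot 21.05341589904228
0.175 yaw 11.24158174930894 near-edge ex 0.5747653432847613 far 0.5832055751139251 board foot ex 0.6371427904109355 holder len 0.1073222391834028 mid [0.553  0.2029 0.175 ] L from z 14.835111581975733 L from foot 20.404234439602348
```

```bash
cat >> h.py <<'E'
def boardR(yaw,L):
    y,l=np.radians([yaw,L]); ex=np.array([np.cos(y),np.sin(y),0]); ey=np.array([-np.sin(y),np.cos(y),0]); k=np.array([0,0,1.])
    u=-np.sin(l)*ex+np.cos(l)*k; n=np.cos(l)*ex+np.sin(l)*k; return np.c_[ey,n,-u]
E
python3 -c "
from h import *
R=boardR(11.3,23.5); u=-R[:,2]; H=np.array([.5501,.2020,.168])
print(H+.1325*u); plan(H+.1325*u,R)
"
```

```text
[0.4983 0.1916 0.2895]
turn deg [-23.6677  -1.0704   4.5195] share [-0.1315 -0.0059  0.0251] | shift shares before turn [ 0.7181 -0.5468  0.4353] after turn [ 0.6727 -0.7263  0.1552]
```

jog_arm([
  [1, 0, 0, 0, -0.0438, -0.002, 0.0084],
  [1, 0, 0, 0, -0.0438, -0.002, 0.0084],
  [1, 0, 0, 0, -0.0438, -0.002, 0.0084],
  [1, 0.17, -0.18, 0.04, 0, 0, 0],
  [1, 0.17, -0.18, 0.04, 0, 0, 0],
  [1, 0.17, -0.18, 0.04, 0, 0, 0],
  [1, 0.165, -0.185, 0.035, 0, 0, 0],
  [1, 0, 0, 0, 0, 0, 0],
  [1, 0, 0, 0, 0, 0, 0],
  [1, 0, 0, 0, 0, 0, 0],
])

```text
time_s: 17.1
eef_pos: [0.4991, 0.1921, 0.2905]
ee_rot: [[-0.196, 0.899, 0.392], [0.981, 0.18, 0.078], [-0.0, 0.4, -0.917]]
ft_force: [1.2, -0.5, -0.8]
width: 0.0372
grip_force: 42.0
```

```bash
cat > pr.py <<'E'
from h import *
import sys
p,im,s=wrist('w7'); np.save('w7P.npy',p); print(s['eef_pos'],s['time_s']); R=np.array(s['ee_rot']); print(R)
Rt=boardR(11.3,23.5); u=-Rt[:,2]; H=np.array([.5501,.2020,.168]); 
plan(H+.1325*u,Rt,s)
def pj(X): q=p@np.r_[X,1]; return (q[:2]/q[2]).round(1)
for y in (-.06,-.03,0,.03,.06,.1): print('pred H+',y,[pj(H+y*Rt[:,0]+w*Rt[:,1]) for w in(-.005,.001,.005)])
print('pred foot',[pj(H+.09*Rt[:,0]-.1*u+w*Rt[:,1]) for w in (-.005,.005)])
print('pred clamp tips', [pj(np.array(s['eef_pos'])+R@np.array([x,y,.0725])) for x in(.015,) for y in (-.014,.014)])
for r in (20,50,80,110,140,170,200): print(r,im[r,290:354:2].astype(int).sum(1).tolist())
d=spots('wrist',['holder_top','clamp','clamp_grip'])
for q in vision.regions_of('wrist','holder_top')[:1]:
  ys,xs=np.nonzero(q['pixels']); print('holder',q['p'],xs.min(),xs.max(),ys.min(),ys.max())
E
python3 pr.py
```

```text
[0.4991 0.1921 0.2905] 17.1
[[-0.1959  0.8989  0.3919]
 [ 0.9806  0.1796  0.0782]
 [-0.0001  0.3996 -0.9167]]
turn deg [ 0.0539  0.0051 -0.0022] share [ 0.0003  0.     -0.    ] | shift shares before turn [-0.0033 -0.0116  0.0054] after turn [-0.0033 -0.0116  0.0054]
pred H+ -0.06 [array([312.3, 297.4]), array([319.6, 297.4]), array([324.5, 297.4])]
pred H+ -0.03 [array([312. , 263.3]), array([319.6, 263.3]), array([324.7, 263.3])]
pred H+ 0 [array([311.8, 226.9]), array([319.6, 226.9]), array([324.8, 226.9])]
pred H+ 0.03 [array([311.5, 188.1]), array([319.6, 188.1]), array([324.9, 188.1])]
pred H+ 0.06 [array([311.2, 146.7]), array([319.5, 146.7]), array([325.1, 146.7])]
pred H+ 0.1 [array([310.7,  86.8]), array([319.5,  86.8]), array([325.3,  86.8])]
pred foot [array([313.2, 104. ]), array([323.9, 104. ])]
pred clamp tips [array([296.9, 230.8]), array([342.8, 230.8])]
20 [584, 578, 574, 569, 582, 582, 566, 567, 582, 576, 570, 564, 564, 564, 575, 584, 591, 577, 582, 591, 602, 593, 591, 584, 576, 568, 569, 566, 562, 552, 538, 536]
50 [539, 534, 558, 549, 536, 542, 553, 543, 393, 148,
[... 345 characters left out ...]
42, 447, 465, 503, 509, 500, 502, 510, 638, 708, 708, 708, 709, 713, 711, 712, 712, 709, 707]
140 [699, 692, 694, 698, 699, 622, 454, 446, 440, 442, 441, 447, 444, 443, 445, 431, 398, 464, 505, 510, 511, 668, 711, 712, 710, 710, 709, 711, 711, 710, 709, 711]
170 [692, 696, 698, 696, 696, 675, 468, 438, 436, 431, 436, 448, 436, 447, 443, 533, 704, 711, 668, 506, 504, 674, 712, 709, 712, 712, 711, 712, 710, 709, 705, 707]
200 [663, 693, 695, 697, 697, 698, 567, 438, 430, 440, 436, 435, 437, 447, 474, 580, 704, 711, 663, 502, 512, 681, 709, 712, 711, 707, 712, 710, 711, 710, 710, 658]
holder_top [317.6 225. ] 0.8
clamp [337.6 250.4] 0.87
clamp_grip [301.5 340.4] 0.79
holder 0.72 320 327 140 252
```

```bash
python3 -c "
from h import *
R=boardR(11.3,23.5); ey=R[:,0]; H=np.array([.5501,.2020,.168])
p6=np.load('w6P.npy'); p7=np.load('w7P.npy')
print('H ey',H@ey)
for uv in [(329,58),(316.5,202)]: print('w6',[round(float(onplane(p6,uv,z)@ey),4) for z in (.162,.168,.174)])
for uv in [(322,140.5),(322,142.5)]: print('w7',[round(float(onplane(p7,uv,z)@ey),4) for z in (.162,.168,.174)])
im=cv2.imread('pics/w7.png').astype(int).sum(2)
print([(r,int(im[r,321]),int(im[r,323]),int(im[r,325])) for r in list(range(132,156,2))+list(range(230,330,5))])
i6=cv2.imread('pics/w6.png').astype(int).sum(2)
for r in list(range(50,70,2)): print(r,i6[r,322:336:2].tolist())
for r in list(range(192,212,2)): print(r,i6[r,308:324:2].tolist())
"
```

```text
H ey 0.09029418707860683
w6 [0.1458, 0.1451, 0.1444]
w6 [0.034, 0.0354, 0.0367]
w7 [0.154, 0.1545, 0.155]
w7 [0.1526, 0.1531, 0.1536]
[(132, 495, 503, 510), (134, 487, 501, 514), (136, 487, 499, 506), (138, 477, 494, 500), (140, 414, 414, 499), (142, 365, 373, 495), (144, 365, 339, 466), (146, 368, 332, 459), (148, 369, 336, 425), (150, 372, 325, 391), (152, 373, 334, 370), (154, 582, 635, 635), (230, 488, 555, 534), (235, 485, 541, 536), (240, 487, 545, 530), (245, 487, 548, 523), (250, 477, 545, 524), (255, 252, 254, 251), (260, 248, 245, 252), (265, 510, 487, 489), (270, 281, 296, 284), (275, 274, 214, 194), (280, 152, 142, 162), (285, 152, 155, 150), (290, 148, 146, 150), (295, 160, 151, 161), (300, 155, 172, 156), (305, 149, 155, 164), (310, 155, 152, 164), (315, 157, 153, 174), (320, 196, 201, 196), (325, 185, 196, 204)]
50 [436, 437, 370, 220, 210, 210, 200]
52 [434, 442, 359, 210, 204, 212, 214]
54 [436, 444, 343, 203, 209, 220, 207]
56 [437, 436, 379, 328, 312, 225, 205]
58 [435, 446, 627, 683, 656, 361, 270]
60 [438, 451, 673, 718, 666, 410, 370]
62 [439, 449, 673, 719, 664, 408, 381]
64 [435, 469, 686, 718, 634, 399, 384]
66 [438, 488, 694, 718, 601, 387, 381]
68 [445, 497, 699, 718, 587, 384, 374]
192 [522, 430, 422, 468, 695, 720, 576, 415]
194 [523, 435, 425, 482, 700, 720, 548, 422]
196 [531, 431, 421, 503, 721, 717, 513, 393]
198 [521, 422, 429, 528, 725, 717, 495, 414]
200 [516, 443, 455, 573, 726, 717, 481, 418]
202 [495, 473, 474, 554, 690, 689, 414, 318]
204 [516, 463, 471, 396, 313, 328, 244, 236]
206 [516, 472, 475, 360, 220, 226, 231, 228]
208 [520, 476, 472, 352, 231, 225, 224, 225]
210 [504, 476, 468, 340, 220, 230, 224, 218]
```

Predicted and observed agree: the board/holder boundary is at column 319.5 and the holder end at row 153. I'll advance along the slope.

jog_arm([
  [1, -0.003, -0.015, 0.005, 0.0003, 0, 0],
  [1, 0, 0, 0.15, 0, 0, 0],
  [1, 0, 0, 0.15, 0, 0, 0],
  [1, 0, 0, 0.15, 0, 0, 0],
  [1, 0, 0, 0.05, 0, 0, 0],
  [1, 0, 0, 0, 0, 0, 0],
  [1, 0, 0, 0, 0, 0, 0],
])

```text
time_s: 18.23
eef_pos: [0.5168, 0.196, 0.2432]
ee_rot: [[-0.197, 0.899, 0.391], [0.98, 0.18, 0.078], [0.0, 0.398, -0.917]]
ft_force: [-0.2, -0.7, -1.5]
width: 0.0376
grip_force: 42.0
```

```bash
python3 -c "
from h import *
p,im,s=wrist('w8'); R=np.array(s['ee_rot'])
Rt=boardR(11.3,23.5); u=-Rt[:,2]; H=np.array([.5501,.2020,.168]); plan(H+.0825*u,Rt,s)
def pj(X): q=p@np.r_[X,1]; return (q[:2]/q[2]).round(1)
for y in (0.03,.045,.06): print('pred H+',y,[pj(H+y*Rt[:,0]+w*Rt[:,1]) for w in(-.005,.001,.005)])
for r in (100,130,160,190): print(r,im[r,290:354:2].astype(int).sum(1).tolist())
for r in (215,225,235,245): print(r,im[r,270:374:2].astype(int).sum(1).tolist())
"
```

```text
turn deg [-0.0255 -0.0208  0.0438] share [-0.0001 -0.0001  0.0002] | shift shares before turn [-0.0067  0.0103 -0.0006] after turn [-0.0067  0.0103 -0.0006]
pred H+ 0.03 [array([313.5, 204.1]), array([323.2, 204.1]), array([329.6, 204.1])]
pred H+ 0.045 [array([313.4, 180. ]), array([323.3, 180.1]), array([329.8, 180.1])]
pred H+ 0.06 [array([313.3, 155. ]), array([323.3, 155. ]), array([330., 155.])]
100 [692, 691, 691, 691, 690, 656, 451, 428, 426, 427, 419, 431, 428, 433, 446, 441, 435, 447, 497, 497, 500, 498, 503, 578, 703, 710, 706, 706, 708, 704, 705, 705]
130 [694, 694, 696, 697, 693, 619, 458, 442, 442, 443, 431, 436, 442, 446, 448, 445, 442, 457, 499, 503, 505, 504, 507, 631, 703, 708, 710, 707, 706, 709, 708, 710]
160 [696, 695, 694, 691, 692, 663, 519, 433, 430, 437, 432, 433, 439, 439, 443, 448, 444, 420, 329, 328, 399, 494, 499, 662, 709, 709, 709, 708, 707, 709, 707, 704]
190 [689, 693, 696, 690, 689, 681, 548, 428, 422, 429, 429, 439, 440, 438, 435, 437, 437, 566, 703, 705, 694, 533, 514, 676, 707, 709, 710, 707, 707, 705, 706, 708]
215 [435, 429, 432, 437, 434, 431, 
[... 309 characters left out ...]
 431, 431, 423, 426, 428, 428, 426, 421, 437, 443, 433, 427, 560, 697, 703, 672, 345, 354, 621, 606, 552, 554, 551, 518, 518, 513, 503, 519, 506, 512, 510, 512, 472, 442, 586, 582, 572]
235 [426, 426, 421, 426, 433, 430, 437, 408, 147, 27, 24, 28, 20, 65, 91, 355, 428, 423, 420, 418, 429, 426, 405, 273, 257, 255, 253, 330, 430, 436, 414, 311, 355, 666, 705, 708, 543, 123, 42, 42, 43, 36, 28, 224, 497, 505, 520, 466, 488, 565, 575, 553]
245 [422, 436, 429, 432, 424, 399, 243, 225, 222, 219, 229, 234, 226, 113, 49, 84, 352, 433, 424, 420, 418, 412, 398, 258, 241, 235, 241, 319, 427, 425, 396, 306, 412, 684, 704, 504, 77, 46, 117, 198, 212, 220, 223, 198, 205, 290, 481, 436, 507, 569, 559, 542]
```

Pads at columns 300 and 343 straddle the board+holder at 313–331. I'll continue down 35 mm with a 1 mm correction.

jog_arm([
  [1, -0.003, 0.01, 0, 0, 0, 0],
  [1, 0, 0, 0.07, 0, 0, 0],
  [1, 0, 0, 0.07, 0, 0, 0],
  [1, 0, 0, 0.07, 0, 0, 0],
  [1, 0, 0, 0.07, 0, 0, 0],
  [1, 0, 0, 0.07, 0, 0, 0],
  [1, 0, 0, 0, 0, 0, 0],
  [1, 0, 0, 0, 0, 0, 0],
])

```text
time_s: 19.27
eef_pos: [0.5312, 0.1985, 0.211]
ee_rot: [[-0.197, 0.9, 0.39], [0.98, 0.181, 0.078], [-0.0, 0.398, -0.918]]
ft_force: [0.7, -0.8, -0.9]
width: 0.0375
grip_force: 42.0
```

```bash
python3 -c "
from h import *
p,im,s=wrist('w9'); R=np.array(s['ee_rot']); print(s['ft_force'],s['ft_torque'])
Rt=boardR(11.3,23.5); u=-Rt[:,2]; H=np.array([.5501,.2020,.168]); plan(H+.0475*u,Rt,s)
def pj(X): q=p@np.r_[X,1]; return (q[:2]/q[2]).round(1)
for y in (0.015,.03,.055): print('pred H+',y,[pj(H+y*Rt[:,0]+w*Rt[:,1]) for w in(-.005,.001,.005)])
for r in (160,190): print(r,im[r,290:354:2].astype(int).sum(1).tolist())
for r in (225,232,240,248,256): print(r,im[r,270:374:2].astype(int).sum(1).tolist())
"
```

```text
[ 0.7306 -0.7942 -0.9142] [-0.0139  0.1683  0.009 ]
turn deg [-0.0664 -0.0126  0.0436] share [-0.0004 -0.0001  0.0002] | shift shares before turn [-0.0031  0.0046 -0.0042] after turn [-0.0031  0.0046 -0.0041]
pred H+ 0.015 [array([311.6, 244.8]), array([322.5, 244.8]), array([329.8, 244.9])]
pred H+ 0.03 [array([311.4, 218.4]), array([322.6, 218.4]), array([330. , 218.4])]
pred H+ 0.055 [array([311.1, 171.6]), array([322.7, 171.6]), array([330.5, 171.6])]
160 [691, 691, 689, 693, 619, 443, 439, 434, 431, 433, 438, 436, 436, 433, 437, 440, 443, 387, 326, 331, 452, 500, 501, 539, 697, 705, 709, 706, 706, 707, 706, 709]
190 [692, 690, 693, 688, 596, 457, 427, 428, 427, 426, 424, 429, 430, 433, 436, 427, 439, 603, 701, 703, 700, 597, 482, 592, 701, 701, 705, 705, 706, 708, 704, 705]
225 [423, 431, 429, 420, 428, 418, 430, 420, 423, 425, 428, 430, 427, 418, 425, 430, 423, 432, 418, 418, 421, 425, 432, 428, 434, 427, 435, 634, 699, 701, 691, 474, 302, 451, 514, 524, 517, 513, 518, 518, 519, 509, 509, 503, 500, 505, 509, 509, 512, 454, 393, 403]
232 [431, 431, 429, 429, 423, 425, 424, 402, 
[... 296 characters left out ...]
, 420, 429, 422, 421, 422, 425, 427, 420, 428, 429, 632, 699, 697, 682, 422, 312, 449, 515, 380, 116, 57, 85, 162, 205, 189, 210, 211, 222, 279, 475, 509, 501, 430, 402, 397]
248 [417, 419, 423, 429, 424, 407, 241, 228, 230, 210, 206, 212, 210, 137, 60, 91, 343, 422, 415, 430, 425, 404, 260, 243, 238, 242, 255, 373, 423, 430, 425, 324, 304, 453, 499, 347, 58, 51, 173, 210, 208, 216, 212, 217, 220, 312, 491, 511, 500, 415, 393, 389]
256 [424, 421, 430, 422, 417, 398, 235, 225, 241, 240, 243, 237, 243, 242, 239, 249, 249, 240, 234, 239, 244, 243, 245, 247, 249, 242, 240, 244, 249, 256, 244, 250, 256, 250, 245, 246, 242, 238, 251, 248, 255, 253, 237, 224, 230, 347, 493, 509, 484, 396, 379, 375]
```

No contact and well centred. I'll release gradually, then check before backing out.

jog_arm([
  [0.54, 0, 0, 0, 0, 0, 0],
  [0.5, 0, 0, 0, 0, 0, 0],
  [0.47, 0, 0, 0, 0, 0, 0],
  [0.44, 0, 0, 0, 0, 0, 0],
  [0.41, 0, 0, 0, 0, 0, 0],
  [0.38, 0, 0, 0, 0, 0, 0],
  [0.3, 0, 0, 0, 0, 0, 0],
  [0.15, 0, 0, 0, 0, 0, 0],
  [0, 0, 0, 0, 0, 0, 0],
  [0, 0, 0, 0, 0, 0, 0],
  [0, 0, 0, 0, 0, 0, 0],
])

```text
time_s: 20.7
eef_pos: [0.5311, 0.1985, 0.2109]
ee_rot: [[-0.197, 0.9, 0.39], [0.98, 0.181, 0.078], [-0.0, 0.398, -0.918]]
ft_force: [0.8, -0.6, 0.0]
width: 0.0884
grip_force: 0.0
```

```bash
python3 -c "
from h import *
p,im,s=wrist('w10'); print(s['ft_force'],s['width'],s['eef_pos'])
for r in (160,190): print(r,im[r,290:354:2].astype(int).sum(1).tolist())
for r in (240,248,256): print(r,im[r,270:374:2].astype(int).sum(1).tolist())
"; python3 b.py
```

```text
[ 0.7691 -0.6093  0.038 ] 0.08837946612734007 [0.5311 0.1985 0.2109]
160 [669, 671, 674, 676, 633, 438, 412, 410, 418, 418, 419, 414, 416, 419, 415, 419, 423, 380, 318, 313, 427, 467, 471, 519, 676, 686, 688, 687, 687, 688, 687, 688]
190 [672, 668, 674, 671, 648, 453, 406, 409, 406, 418, 404, 424, 463, 467, 446, 422, 421, 535, 678, 684, 683, 598, 465, 537, 678, 689, 685, 686, 683, 684, 685, 687]
240 [403, 398, 419, 415, 413, 408, 400, 408, 401, 406, 397, 352, 248, 244, 231, 217, 173, 175, 63, 42, 44, 135, 366, 407, 411, 409, 404, 567, 679, 680, 664, 368, 58, 55, 46, 115, 142, 209, 254, 255, 264, 414, 478, 485, 485, 485, 489, 485, 484, 413, 384, 380]
248 [393, 405, 400, 414, 414, 407, 410, 406, 405, 402, 357, 244, 228, 223, 201, 205, 202, 179, 86, 35, 54, 89, 212, 230, 233, 238, 237, 336, 405, 413, 386, 162, 38, 50, 81, 170, 223, 226, 222, 214, 199, 239, 414, 486, 481, 482, 476, 478, 481, 411, 375, 367]
256 [411, 404, 410, 401, 403, 410, 402, 415, 373, 275, 230, 225, 217, 241, 219, 230, 233, 229, 201, 202, 200, 208, 225, 244, 237, 244, 234, 253, 268, 284, 274, 223, 206, 203, 213, 217,
[... 481 characters left out ...]
] 0.9
case [401.1 237.8] 0.68
case_hinge [398.1 266.9] 0.84
lid_edge [401.3 283.8] 0.94
bottle [321.8 224.9] 0.59
clamp [0.5615 0.2068 0.151 ] [1.4 1.3] tool [0.0022 0.005  0.0675]
clamp_grip [0.5201 0.2009 0.248 ] [0.6 0.6] tool [ 0.0045  0.0052 -0.0382]
holder_top [0.5533 0.1985 0.1749] [0.7 0.7] tool [-0.0043  0.0056  0.0417]
easel [ 0.6014  0.2246 -0.0011] [3.  2.6] tool [ 0.0118 -0.0164  0.224 ]
case [ 0.6138 -0.1998 -0.0002] [1.9 1.5] tool [-0.4068 -0.0815  0.1949]
case_hinge [ 0.5368 -0.1814  0.0581] [0.2 0.2] tool [-0.3736 -0.1242  0.1128]
lid_edge [ 0.4884 -0.1654  0.2265] [1.7 1.5] tool [-0.3484 -0.098  -0.0593]
bottle [0.6478 0.0046 0.0138] [0.2 0.1] tool [-0.2131 -0.0085  0.2112]
```

The pads have closed onto the board and holder, and the board's pixel edges have not moved. I'll back out along the slope, then close the fingers, turn upright and head for the lid.

jog_arm([
  [0, 0, 0, -0.1, 0, 0, 0],
  [0, 0, 0, -0.2, 0, 0, 0],
  [0, 0, 0, -0.3, 0, 0, 0],
  [0, 0, 0, -0.4, 0, 0, 0],
  [0, 0, 0, -0.4, 0, 0, 0],
  [0, 0, 0, 0, 0, 0, 0],
  [0, 0, 0, 0, 0, 0, 0],
])

```text
time_s: 22.52
eef_pos: [0.4763, 0.1875, 0.3389]
ee_rot: [[-0.197, 0.9, 0.39], [0.98, 0.181, 0.078], [-0.0, 0.397, -0.918]]
ft_force: [0.3, 0.7, -0.3]
width: 0.0885
grip_force: 0.0
```

```bash
python3 b.py; python3 -c "
from h import *
h=np.array([.5369,-.1813,0]); cx=np.array([.977,-.213,0]); plan(h-.115*cx+[0,0,.36],down(77.7)); print(sensors.get_state()['q'])
"
```

```text
[0.476  0.1873 0.3372] [ 0.1827 -0.4599 -1.1331] 0.08808189757924145 0.0 22.625
clamp [366.9 200.4] 0.67
clamp_grip [357.2 166.5] 0.74
holder_top [362.8 193.3] 0.69
easel [378.6 244.2] 0.87
case [255.2 316.5] 0.82
case_hinge [361.3 191.4] 0.65
lid_edge [235.5 217.7] 0.93
bottle [325.8 284.2] 0.8
clamp [230.5 252.5] 0.72
clamp_grip [229.9 268.6] 0.81
holder_top [233.7 257. ] 0.65
easel [234.8 244.4] 0.86
case [399.  237.7] 0.57
case_hinge [398.7 267.6] 0.65
lid_edge [400.4 283.5] 0.83
bottle [233.2 251.1] 0.63
clamp [0.5635 0.2115 0.1485] [0.6 0.6] tool [0.0067 0.0088 0.2092]
clamp_grip [0.5215 0.201  0.243 ] [1.5 1.4] tool [0.0046 0.0063 0.1053]
holder_top [0.552  0.2022 0.1702] [0.3 0.2] tool [-0.0002  0.0053  0.1841]
easel [0.6012 0.2262 0.0036] [0.8 0.7] tool [ 0.0138 -0.0119  0.358 ]
case [ 0.6132 -0.1996 -0.0096] [4.3 3.3] tool [-0.4061 -0.0833  0.342 ]
case_hinge [ 0.611  -0.0687  0.3482] [68.6 64.9] tool [-0.2775  0.0797  0.0225]
lid_edge [ 0.4879 -0.1666  0.2215] [0.2 0.1] tool [-0.3493 -0.0989  0.0837]
bottle [ 0.5644  0.1831 -0.1286] [32.6 26.6] tool [-0.0211 -0.1049  0.4619]
turn deg [ 20.7436  13.5687 -65.382 ] share [ 0.1152  0.0754 -0.3632] | shift shares before turn [-3.2742 -1.0081 -0.6602] after turn [-0.2254 -3.4756 -0.205 ]
[ 21.4456 -21.5207 118.0871  -4.6071  60.3983  11.5589]
```

jog_arm([
  [1, 0, 0, -0.03, 0.0144, 0.0094, -0.0454],
  [1, 0, 0, -0.03, 0.0144, 0.0094, -0.0454],
  [1, 0, 0, -0.03, 0.0144, 0.0094, -0.0454],
  [1, 0, 0, -0.03, 0.0144, 0.0094, -0.0454],
  [1, 0, 0, -0.03, 0.0144, 0.0094, -0.0454],
  [1, 0, 0, -0.03, 0.0144, 0.0094, -0.0454],
  [1, 0, 0, 0, 0.0144, 0.0094, -0.0454],
  [1, 0, 0, 0, 0.0144, 0.0094, -0.0454],
  [1, 0, 0, 0, 0, 0, 0],
], force=20)

```text
time_s: 24.55
eef_pos: [0.4723, 0.1863, 0.3562]
ee_rot: [[-0.977, 0.214, -0.0], [0.214, 0.977, -0.0], [0.0, -0.0, -1.0]]
ft_force: [0.8, -0.5, 1.0]
width: 0.0008
grip_force: 0.0
```

```bash
python3 -c "
from h import *
h=np.array([.5369,-.1813,0]); cx=np.array([.977,-.213,0]); plan(h-.115*cx+[0,0,.36],down(77.7)); print(sensors.get_state()['q'])
"
```

```text
turn deg [-0.0209 -0.0057 -0.067 ] share [-0.0001 -0.     -0.0004] | shift shares before turn [-0.2681 -3.454  -0.0369] after turn [-0.2641 -3.4543 -0.0382]
[ 18.7273  -6.3324 101.5638  -0.015   84.7842 -58.9044]
```

jog_arm([
  [1, -0.038, -0.493, 0, 0, 0, 0],
  [1, -0.038, -0.493, 0, 0, 0, 0],
  [1, -0.038, -0.493, 0, 0, 0, 0],
  [1, -0.038, -0.493, 0, 0, 0, 0],
  [1, -0.038, -0.493, 0, 0, 0, 0],
  [1, -0.038, -0.493, 0, 0, 0, 0],
  [1, -0.038, -0.493, 0, 0, 0, 0],
  [1, 0, 0, 0, 0, 0, 0],
  [1, 0, 0, 0, 0, 0, 0],
])

```text
time_s: 25.68
eef_pos: [0.424, -0.1567, 0.3567]
ee_rot: [[-0.976, 0.216, 0.001], [0.216, 0.976, 0.0], [-0.001, 0.001, -1.0]]
ft_force: [0.6, 0.4, -0.2]
width: -0.0
grip_force: 0.0
```

```bash
python3 -c "
from h import *
p,im,s=wrist('w11'); print(s['eef_pos'],s['time_s'])
h=np.array([.5369,-.1813,.06]); cx=np.array([.977,-.213,0]);cy=np.array([.213,.977,0])
d=spots('wrist',['lid_edge','case_hinge','case'])
c=vision.read_camera('side'); c3=vision.read_camera('top'); d2=spots('side',['lid_edge']); d3=spots('top',['lid_edge'])
k=[(q,x['lid_edge']) for q,x in ((p,d),(P(c),d2),(P(c3),d3)) if 'lid_edge' in x]
X,e=tri([a for a,_ in k],[b for _,b in k]); v=X-h; print(X,e,'case',v@cx,v@cy,v[2],'r',np.hypot(v@cx,v[2]),'theta',np.degrees(np.arctan2(v[2],v@cx)-np.arctan2(.072,.15)))
for th in (80,84,88,92):
  t=np.radians(th); E=h+cx*(.15*np.cos(t)-.072*np.sin(t))+[0,0,.15*np.sin(t)+.072*np.cos(t)]
  print(th,[ (lambda q:(q[:2]/q[2]).round(1))(a@np.r_[E,1]) for a in (p,P(c),P(c3))])
"
```

```text
[ 0.424  -0.1567  0.3567] 25.675
lid_edge [319.4 296.5] 0.92
case [460.1 131.8] 0.53
lid_edge [232.9 219.4] 0.59
lid_edge [399.9 282.1] 0.86
[ 0.4884 -0.1696  0.2173] [np.float64(3.5400909541211156), np.float64(1.7160036005284445), np.float64(1.9781661941699489)] case -0.04990075283528575 0.0010706022532483226 0.1573136560769429 r 0.1650383940839917 theta 81.95830641027378
80 [array([320.6, 306.1]), array([234.7, 219.8]), array([402.5, 281.1])]
84 [array([320.6, 292.2]), array([233.5, 218.6]), array([401.3, 286.2])]
88 [array([320.6, 278.2]), array([232.3, 217.7]), array([400.1, 291.1])]
92 [array([320.5, 264.3]), array([231.3, 217. ]), array([398.9, 295.9])]
```

The lid stands at about 82°. I'll lower the closed fingertips on its robot side and approach its face.

jog_arm([
  [1, 0, 0, 0.4, 0, 0, 0],
  [1, 0, 0, 0.4, 0, 0, 0],
  [1, 0, 0, 0.4, 0, 0, 0],
  [1, 0, 0, 0.387, 0, 0, 0],
  [1, 0, 0, 0, 0, 0, 0],
  [1, -0.2, 0, 0, 0, 0, 0],
  [1, -0.15, 0, 0, 0, 0, 0],
  [1, -0.1, 0, 0, 0, 0, 0],
  [1, -0.05, 0, 0, 0, 0, 0],
  [1, 0, 0, 0, 0, 0, 0],
])

```text
time_s: 27.32
eef_pos: [0.4732, -0.1677, 0.1981]
ee_rot: [[-0.977, 0.213, 0.0], [0.213, 0.977, -0.0], [-0.0, -0.0, -1.0]]
ft_force: [-0.5, -1.0, 0.0]
width: 0.0003
grip_force: 0.0
```

jog_arm([
  [1, -0.09, 0, -0.018, 0, 0, 0],
  [1, -0.09, 0, -0.018, 0, 0, 0],
  [1, -0.09, 0, -0.018, 0, 0, 0],
  [1, -0.09, 0, -0.018, 0, 0, 0],
  [1, -0.091, 0, -0.003, 0, 0, 0],
  [1, -0.091, 0, -0.003, 0, 0, 0],
  [1, -0.091, 0, -0.003, 0, 0, 0],
])

```text
time_s: 28.2
eef_pos: [0.5358, -0.1813, 0.2064]
ee_rot: [[-0.977, 0.213, 0.001], [0.213, 0.977, -0.0], [-0.001, -0.0, -1.0]]
ft_force: [-2.0, 2.1, 3.6]
width: 0.0004
grip_force: 1.8
```

```bash
cat > lid.py <<'E'
from h import *
s=sensors.get_state(); h=np.array([.5369,-.1813,.06]); cx=np.array([.977,-.213,0])
v=np.array(s['eef_pos'])-h; print('tool case x,z',v@cx,s['eef_pos'][2],'ft',s['ft_force'],s['time_s'])
c=vision.read_camera('side'); c3=vision.read_camera('top'); d2=spots('side',['lid_edge']); d3=spots('top',['lid_edge'])
if d2 and d3:
  X,e=tri([P(c),P(c3)],[d2['lid_edge'],d3['lid_edge']]); v=X-h; print(X,np.round(e,1),'theta',np.degrees(np.arctan2(v[2],v@cx)-np.arctan2(.072,.15)))
E
python3 lid.py
```

```text
tool case x,z -0.0010687246497218166 0.2064019556487608 ft [-2.0315  2.0906  3.6039] 28.2
lid_edge [241.9 230.6] 0.87
```

Contact is about 4.6 N, so the lid is following. I'll continue on the arc.

jog_arm([
  [1, -0.091, 0, 0.012, 0, 0, 0],
  [1, -0.091, 0, 0.012, 0, 0, 0],
  [1, -0.091, 0, 0.012, 0, 0, 0],
  [1, -0.087, 0, 0.028, 0, 0, 0],
  [1, -0.087, 0, 0.028, 0, 0, 0],
  [1, -0.087, 0, 0.028, 0, 0, 0],
  [1, -0.081, 0, 0.043, 0, 0, 0],
  [1, -0.081, 0, 0.043, 0, 0, 0],
  [1, -0.081, 0, 0.043, 0, 0, 0],
])

```text
time_s: 29.52
eef_pos: [0.6114, -0.1978, 0.181]
ee_rot: [[-0.977, 0.213, 0.0], [0.213, 0.977, -0.0], [-0.0, -0.0, -1.0]]
ft_force: [-1.9, -0.5, 1.0]
width: 0.0002
grip_force: 0.8
```

```bash
python3 lid.py
```

```text
tool case x,z 0.07630554668118587 0.1809681456306593 ft [-1.9164 -0.5072  0.9713] 29.525
lid_edge [255.1 260.3] 0.65
lid_edge [232.1 256.4] 0.61
[0.5317 0.0761 0.0725] [72.8 61.1] theta 142.5989139017828
```

jog_arm([
  [1, -0.0545, 0, 0.042, 0, 0, 0],
  [1, -0.0545, 0, 0.042, 0, 0, 0],
  [1, -0.0545, 0, 0.042, 0, 0, 0],
  [1, -0.0545, 0, 0.042, 0, 0, 0],
  [1, -0.046, 0, 0.051, 0, 0, 0],
  [1, -0.046, 0, 0.051, 0, 0, 0],
  [1, -0.046, 0, 0.051, 0, 0, 0],
  [1, -0.046, 0, 0.051, 0, 0, 0],
  [1, -0.025, 0, 0.03, 0, 0, 0],
  [1, -0.025, 0, 0.03, 0, 0, 0],
  [1, -0.025, 0, 0.03, 0, 0, 0],
  [1, -0.025, 0, 0.03, 0, 0, 0],
])

```text
time_s: 31.22
eef_pos: [0.6597, -0.2084, 0.1317]
ee_rot: [[-0.977, 0.213, -0.0], [0.213, 0.977, -0.0], [0.0, -0.0, -1.0]]
ft_force: [0.2, 0.2, 0.4]
width: 0.0006
grip_force: 0.6
```

```bash
python3 lid.py
```

```text
tool case x,z 0.12577125612482198 0.13166129113715777 ft [0.1816 0.1773 0.3765] 31.225
lid_edge [263.7 290.5] 0.61
```

jog_arm([
  [1, -0.01, 0, 0.025, 0, 0, 0],
  [1, -0.01, 0, 0.025, 0, 0, 0],
  [1, 0, 0, 0.025, 0, 0, 0],
  [1, 0, 0, 0, 0, 0, 0],
])

```text
time_s: 31.92
eef_pos: [0.6623, -0.209, 0.1248]
ee_rot: [[-0.977, 0.213, 0.001], [0.213, 0.977, -0.001], [-0.001, -0.0, -1.0]]
ft_force: [0.9, -0.4, 1.9]
width: 0.0006
grip_force: 1.0
```

```bash
python3 lid.py; python3 -c "
from h import *
c=vision.read_camera('side'); p=P(c); h=np.array([.5369,-.1813,.06]); cx=np.array([.977,-.213,0])
for th in (0,3,6,10):
  t=np.radians(th); q=p@np.r_[h+cx*(.15*np.cos(t)-.072*np.sin(t))+[0,0,.15*np.sin(t)+.072*np.cos(t)],1]; print(th,q[:2]/q[2])
"
```

```text
tool case x,z 0.12840140566451227 0.12478605516449053 ft [ 0.9096 -0.3516  1.9488] 31.925
lid_edge [264.9 290.9] 0.95
lid_edge [514.5 259.5] 0.55
[ 0.6202 -0.3427  0.2044] [67.1 51.1] theta 25.643484184861908
0 [265.5143 294.602 ]
3 [264.6398 291.1576]
6 [263.7091 287.6624]
10 [262.3865 282.9458]
```

jog_arm([
  [1, 0, 0, 0.015, 0, 0, 0],
  [1, 0, 0, 0.015, 0, 0, 0],
  [1, 0, 0, 0.01, 0, 0, 0],
  [1, 0, 0, 0, 0, 0, 0],
])

```text
time_s: 32.67
eef_pos: [0.662, -0.2089, 0.1212]
ee_rot: [[-0.977, 0.213, 0.001], [0.213, 0.977, -0.0], [-0.001, -0.0, -1.0]]
ft_force: [0.7, -0.2, 4.9]
width: -0.0001
grip_force: 2.5
```

jog_arm([
  [1, 0, 0, 0.01, 0, 0, 0],
  [1, 0, 0, 0.01, 0, 0, 0],
  [1, 0, 0, 0, 0, 0, 0],
])

```text
time_s: 33.05
eef_pos: [0.6621, -0.209, 0.1212]
ee_rot: [[-0.977, 0.213, 0.001], [0.213, 0.977, -0.001], [-0.001, -0.0, -1.0]]
ft_force: [-3.5, 1.1, 12.9]
width: 0.0003
grip_force: 6.2
```

The tool stopped at z 0.121, the predicted shut height, and the force rose to 13 N: the lid is shut. I'll lift off gently and verify.

jog_arm([
  [1, 0, 0, -0.02, 0, 0, 0],
  [1, 0, 0, -0.1, 0, 0, 0],
  [1, 0, 0, -0.3, 0, 0, 0],
  [1, 0, 0, -0.5, 0, 0, 0],
  [1, 0, 0, -0.6, 0, 0, 0],
  [1, 0.3, 0, -0.4, 0, 0, 0],
  [1, 0, 0, 0, 0, 0, 0],
  [1, 0, 0, 0, 0, 0, 0],
])

```text
time_s: 34.05
eef_pos: [0.6319, -0.2023, 0.3095]
ee_rot: [[-0.977, 0.213, -0.001], [0.213, 0.977, 0.0], [0.001, -0.0, -1.0]]
ft_force: [-0.0, -0.4, -0.4]
width: 0.0007
grip_force: 0.0
```

```bash
python3 -c "
from h import *
C={n:vision.read_camera(n) for n in('side','top')}; p,im,s=wrist('w12'); Q={'side':P(C['side']),'top':P(C['top']),'wrist':p}
print(s['eef_pos'],s['ft_force'])
L=['lid_edge','clamp','clamp_grip','holder_top','bottle','loupe','mug','slide_box','jar']
d={n:spots(n,L) for n in Q}
for l in L:
  k=[n for n in Q if l in d[n]]
  if len(k)>1: X,e=tri([Q[n] for n in k],[d[n][l] for n in k]); print(l,X,np.round(e,1),k)
h=np.array([.5369,-.1813,.06]); cx=np.array([.977,-.213,0])
for th in (0,2,4):
  t=np.radians(th); E=np.r_[h+cx*(.15*np.cos(t)-.072*np.sin(t))+[0,0,.15*np.sin(t)+.072*np.cos(t)],1]; print(th,[((m@E)[:2]/(m@E)[2]).round(1) for m in Q.values()])
"
```

```text
[ 0.6317 -0.2021  0.3078] [ 0.4296  0.1197 -0.5532]
lid_edge [380.7 244.1] 0.6
clamp [367.  201.6] 0.73
clamp_grip [356.4 168.8] 0.71
holder_top [361.2 194.6] 0.72
bottle [324.9 284.2] 0.81
loupe [283.  239.3] 0.89
mug [414.9 199. ] 0.81
slide_box [145.6 354.7] 0.74
jar [359.8 313.3] 0.73
lid_edge [230.  251.9] 0.53
clamp [231.9 254.2] 0.94
clamp_grip [232.3 269.2] 0.69
holder_top [234.1 259.5] 0.78
bottle [323.8 225.2] 0.85
loupe [314.3 318.4] 0.79
mug [126.7 276.2] 0.61
slide_box [513.9 260.4] 0.75
jar [324.5 173.7] 0.75
lid_edge [321.  164.1] 0.64
clamp [509.4 259.3] 0.63
clamp_grip [ 75.3 180. ] 0.59
bottle [495.2 162.1] 0.96
slide_box [ 74.2 179.5] 0.57
jar [509.9 262. ] 0.66
lid_edge [0.6248 0.1231 0.1133] [ 25.6  47.3 372.5] ['side', 'top', 'wrist']
clamp [0.6098 0.1363 0.1813] [ 10.8  38.5 335.1] ['side', 'top', 'wrist']
clamp_grip [0.5673 0.0705 0.4646] [  63.5   62.3 9661.1] ['side', 'top', 'wrist']
holder_top [0.5468 0.2019 0.1632] [0. 0.] ['side', 'top']
bottle [ 0.6454 -0.003   0.0121] [1.5 1.1 0.7] ['side', 'top', 'wrist']
loupe [0.4119 0.0209 0.0089] [1.4 1.3] ['side', 'top']
mug [0.5142 0.4868 0.0093] [3.9 3.8] ['side', 'top']
slide_box [ 0.5578 -0.4832 -0.0006] [1.8 1.4 4.3] ['side', 'top', 'wrist']
jar [0.779  0.0002 0.0084] [0.6 1.4 8. ] ['side', 'top', 'wrist']
0 [array([265.5, 294.6]), array([414.3, 201.8]), array([320.6, 269.4])]
2 [array([264.9, 292.3]), array([414.4, 202.4]), array([320.6, 268.9])]
4 [array([264.3, 290. ]), array([414.5, 203.2]), array([320.6, 268.2])]
```

jog_arm([
  [1, 0.5, 0, -0.3, 0, 0, 0],
  [1, 0.5, 0, -0.3, 0, 0, 0],
  [1, 0.3, 0, 0, 0, 0, 0],
  [1, 0, 0, 0, 0, 0, 0],
  [1, 0, 0, 0, 0, 0, 0],
])

```text
time_s: 36.17
eef_pos: [0.506, -0.1748, 0.3703]
ee_rot: [[-0.977, 0.213, 0.001], [0.213, 0.977, -0.0], [-0.001, -0.0, -1.0]]
ft_force: [-0.0, -0.4, -0.1]
width: 0.0005
grip_force: 0.0
```

```bash
python3 -c "
from h import *
C={n:vision.read_camera(n) for n in('side','top')}; p,im,s=wrist('w13'); Q={'side':P(C['side']),'top':P(C['top']),'wrist':p}
for n in Q:
  for r in vision.spot_point(n,'lid_edge')[:3]: print(n,np.array(r['centre'])*[640,480],r['p'])
h=np.array([.5369,-.1813,.06]); cx=np.array([.977,-.213,0]); cy=np.array([.213,.977,0])
for n in ('side','wrist'):
  for r in vision.regions_of(n,'lid_edge')[:2]:
    ys,xs=np.nonzero(r['pixels']); print(n,'lid region',r['p'],xs.min(),xs.max(),ys.min(),ys.max())
for th in (0,3,6):
  t=np.radians(th); f=lambda a,b,y:np.r_[h+cx*(a*np.cos(t)-b*np.sin(t))+cy*y+[0,0,a*np.sin(t)+b*np.cos(t)],1]
  for n in ('side','top','wrist'):
    m=Q[n]; g=lambda e:((m@e)[:2]/(m@e)[2]).round(0); print(th,n,'edge',g(f(.15,.072,0)),'top corners',[g(f(a,.072,y)).tolist() for a in(0,.15) for y in(-.09,.09)],'rim',[g(f(.15,0,y)).tolist() for y in (-.09,.09)])
S=C['side']['image'].astype(int).sum(2)
m=Q['side']; e=np.r_[h+cx*.15,1]; u=(m@e)[:2]/(m@e)[2]; print('seam at',u, [int(S[r,int(u[0])+8]) for r in range(285,350)])
print('cols',[int(S[r,int(u[0])-20]) for r in range(285,350)])
"
```

```text
side [266.368 295.92 ] 0.74
top [415.296 199.68 ] 0.55
wrist [321.28  349.488] 0.58
side lid region 0.71 211 302 248 327
wrist lid region 0.78 235 407 210 349
0 side edge [266. 295.] top corners [[210.0, 268.0], [277.0, 247.0], [229.0, 307.0], [301.0, 283.0]] rim [[232.0, 328.0], [302.0, 304.0]]
0 top edge [414. 202.] top corners [[440.0, 272.0], [364.0, 256.0], [452.0, 210.0], [377.0, 194.0]] rim [[446.0, 215.0], [374.0, 200.0]]
0 wrist edge [321. 350.] top corners [[235.0, 227.0], [407.0, 227.0], [244.0, 350.0], [398.0, 350.0]] rim [[254.0, 319.0], [388.0, 319.0]]
3 side edge [265. 291.] top corners [[210.0, 267.0], [277.0, 246.0], [228.0, 304.0], [300.0, 279.0]] rim [[232.0, 326.0], [302.0, 302.0]]
3 top edge [414. 203.] top corners [[440.0, 274.0], [363.0, 258.0], [453.0, 211.0], [376.0, 195.0]] rim [[447.0, 214.0], [375.0, 199.0]]
3 wrist edge [321. 351.] top corners [[234.0, 223.0], [407.0, 223.0], [242.0, 351.0], [399.0, 351.0]] rim [[253.0, 322.0], [389.0, 322.0]]
6 side edge [264. 288.] top corners [[209.0, 266.0], [276.0, 245.0], [227.0, 300.0], [299.0, 276.0]] rim [[232.0,
[... 285 characters left out ...]
[390.0, 325.0]]
seam at [267.8896 315.7853] [237, 252, 251, 256, 249, 245, 239, 214, 195, 194, 191, 202, 191, 194, 202, 207, 202, 195, 207, 194, 189, 187, 156, 152, 166, 154, 186, 188, 196, 194, 188, 191, 191, 196, 195, 195, 196, 197, 203, 195, 192, 193, 198, 184, 206, 228, 285, 317, 308, 308, 305, 291, 298, 299, 317, 312, 300, 314, 306, 300, 291, 295, 289, 283, 276]
cols [255, 262, 248, 243, 252, 242, 242, 259, 254, 259, 247, 249, 240, 243, 248, 230, 219, 190, 189, 204, 205, 204, 200, 207, 203, 204, 196, 210, 209, 196, 206, 201, 204, 197, 194, 197, 200, 202, 208, 235, 286, 281, 263, 265, 267, 267, 274, 252, 215, 199, 192, 212, 213, 195, 212, 212, 285, 327, 321, 338, 325, 331, 329, 326, 328]
```

All views match a shut lid: the side view puts the lid edge at (266,296) against (266,295) predicted. The clamp, board and bystanders are where they should be. I'm handing in.

```bash
python3 -c "
from bench import ticket
print(ticket.sign_off())"
```

```text
the job is handed in; nothing more can be done
None
```

The clamp is clipped over the board's top edge at the middle of the holder and the case lid is shut, handed in at about 36 s. By the cameras, board, holder and bystanders stayed put. The first grasp missed one handle and tilted the clamp before I regrasped it, because the fingertips sit about 36 mm further back than stated.

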